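# Set up the reference block for an incubator temperature check

## Task

Get the reference block ready for a temperature check of the incubators: take the spent battery module out of the socket and stand it upright in the aluminium tray, then plug the charged module from the table fully home in the socket. Push every stick thermometer in the stand all the way down into a glass vial, one to a vial, before or after the battery change as you like. Last of all, with everything in place, swing the lever right over to the rear to switch the block on; leave the amber jar where it stands.

Things in the scene. Friction and masses are not known exactly. Their poses are not given: they have to be found in the camera images.
- unit: reference block, fixed to the table: white box 110 mm (its x) x 340 mm (its y) x 60 mm tall, with a row of four glass vials along y, then the module socket, then the lever. Origin at the centre of its underside; +x is its rear, away from the robot (yaw varies); z up
- vial0 (a point): centre of the mouth of glass vial 0 (in the order 0 to 3 along the unit's +y, 45 mm apart), at the rim, 90 mm above the table. The vial stands 30 mm out of the white block. Its mouth flares to about 20 mm and narrows 10 mm down to a bore of 13 mm; inner floor 66 mm below the rim. Axes as the unit
- vial1 (a point): centre of the mouth of glass vial 1 (in the order 0 to 3 along the unit's +y, 45 mm apart), at the rim, 90 mm above the table. The vial stands 30 mm out of the white block. Its mouth flares to about 20 mm and narrows 10 mm down to a bore of 13 mm; inner floor 66 mm below the rim. Axes as the unit
- vial2 (a point): centre of the mouth of glass vial 2 (in the order 0 to 3 along the unit's +y, 45 mm apart), at the rim, 90 mm above the table. The vial stands 30 mm out of the white block. Its mouth flares to about 20 mm and narrows 10 mm down to a bore of 13 mm; inner floor 66 mm below the rim. Axes as the unit
- vial3 (a point): centre of the mouth of glass vial 3 (in the order 0 to 3 along the unit's +y, 45 mm apart), at the rim, 90 mm above the table. The vial stands 30 mm out of the white block. Its mouth flares to about 20 mm and narrows 10 mm down to a bore of 13 mm; inner floor 66 mm below the rim. Axes as the unit
- socket (a point): centre of the mouth of the module socket in the unit's top, 60 mm above the table: a rectangular pocket 50 mm (unit x) by 64 mm (unit y), 25 mm deep, with a sloped black lead-in collar standing 7 mm above the top around it. A module fits with its long side (its x) along the unit's y, either way round. Axes as the unit
- spent: battery module: grey block 60 mm (its x) x 46 mm (its y) x 35 mm tall (the lowest 4 mm is stepped in by 2 mm on each side), with a black grip fin on top, 44 mm (x) x 20 mm (y), from 35 to 72 mm above the underside. About 150 g, most of it low. Origin at the centre of the underside, z up. This is the spent one: it sits in the socket at the start
- fresh: battery module: grey block 60 mm (its x) x 46 mm (its y) x 35 mm tall (the lowest 4 mm is stepped in by 2 mm on each side), with a black grip fin on top, 44 mm (x) x 20 mm (y), from 35 to 72 mm above the underside. About 150 g, most of it low. Origin at the centre of the underside, z up. This is the charged one, same in shape: it stands on the table in front of the unit at the start
- tray: open aluminium tray, fixed: 150 mm (its x) x 110 mm (its y), walls 30 mm high and 4 mm thick, floor 4 mm thick. Origin at the centre of its underside
- stand: white probe stand, fixed: block 190 mm (its x) x 60 mm (its y) x 60 mm tall with four holes 11 mm across and 50 mm deep in a row along x at -67.5, -22.5, 22.5 and 67.5 mm. Origin at the centre of its underside
- probe0: stick thermometer, one of two or three alike (absent ones read None): upright steel shaft 8 mm across, 100 mm long, rounded tip; on it a square grey head 16 x 16 mm, 40 mm tall, faces along its x and y (at the start within 0.2 rad of the stand's). 140 mm in all, 40 g. Origin at the tip (lowest point), z up the shaft. It starts loose in a hole of the stand, tip 10 mm above the table
- probe1: stick thermometer, one of two or three alike (absent ones read None): upright steel shaft 8 mm across, 100 mm long, rounded tip; on it a square grey head 16 x 16 mm, 40 mm tall, faces along its x and y (at the start within 0.2 rad of the stand's). 140 mm in all, 40 g. Origin at the tip (lowest point), z up the shaft. It starts loose in a hole of the stand, tip 10 mm above the table
- probe2: stick thermometer, one of two or three alike (absent ones read None): upright steel shaft 8 mm across, 100 mm long, rounded tip; on it a square grey head 16 x 16 mm, 40 mm tall, faces along its x and y (at the start within 0.2 rad of the stand's). 140 mm in all, 40 g. Origin at the tip (lowest point), z up the shaft. It starts loose in a hole of the stand, tip 10 mm above the table
- probe3: stick thermometer, one of two or three alike (absent ones read None): upright steel shaft 8 mm across, 100 mm long, rounded tip; on it a square grey head 16 x 16 mm, 40 mm tall, faces along its x and y (at the start within 0.2 rad of the stand's). 140 mm in all, 40 g. Origin at the tip (lowest point), z up the shaft. It starts loose in a hole of the stand, tip 10 mm above the table
- lever (a joint): power lever at the +y end of the unit, rad: 0 leaning to the unit's -x (off), 1.0 leaning to its +x (on); stays where it is left, moves with about 1 N at the tip
- lever_tip (a point): centre of the lever's black ball (26 mm across), 70 mm from its pivot; the pivot lies 82 mm above the table, its axis is along the unit's y. The ball's centre is 143 mm above the table at either end of the swing and 152 mm in the middle, and travels from -34 to +34 mm in the unit's x about the pivot
- jar: amber glass jar with white cap, 50 mm across, 70 mm tall, bystander in front of the unit; origin at the centre of its underside

How it is judged:
On the way, in this order (a step that is already met when the one before it is completed fails the run):
1. the spent module stands in the tray, released (x of spent in the frame of tray between -0.06 and 0.06 m and y of spent in the frame of tray between -0.04 and 0.04 m and z of spent in the frame of tray below 0.012 m and angle between spent's own z axis and vertical below 0.15 rad and linear speed of spent below 0.05 m/s and contact force between spent and the fingers below 0.1 N), for 0.2 s.
2. the charged module is fully home in the socket (horizontal distance between fresh and socket below 0.006 m and z of fresh in the frame of socket between -0.03 and -0.021 m and angle between fresh's own z axis and vertical below 0.06 rad), for 0.2 s.
3. the lever is on, with every thermometer in a vial (value of joint lever above 0.85 rad and ((horizontal distance between probe0 and vial0 below 0.008 m and z of probe0 in the frame of vial0 below -0.058 m and angle between probe0's own z axis and vertical below 0.2 rad) or (horizontal distance between probe0 and vial1 below 0.008 m and z of probe0 in the frame of vial1 below -0.058 m and angle between probe0's own z axis and vertical below 0.2 rad) or (horizontal distance between probe0 and vial2 below 0.008 m and z of probe0 in the frame of vial2 below -0.058 m and angle between probe0's own z axis and vertical below 0.2 rad) or (horizontal distance between probe0 and vial3 below 0.008 m and z of probe0 in the frame of vial3 below -0.058 m and angle between probe0's own z axis and vertical below 0.2 rad)) and ((horizontal distance between probe1 and vial0 below 0.008 m and z of probe1 in the frame of vial0 below -0.058 m and angle between probe1's own z axis and vertical below 0.2 rad) or (horizontal distance between probe1 and vial1 below 0.008 m and z of probe1 in the frame of vial1 below -0.058 m and angle between probe1's own z axis and vertical below 0.2 rad) or (horizontal distance between probe1 and vial2 below 0.008 m and z of probe1 in the frame of vial2 below -0.058 m and angle between probe1's own z axis and vertical below 0.2 rad) or (horizontal distance between probe1 and vial3 below 0.008 m and z of probe1 in the frame of vial3 below -0.058 m and angle between probe1's own z axis and vertical below 0.2 rad)) and ((horizontal distance between probe2 and vial0 below 0.008 m and z of probe2 in the frame of vial0 below -0.058 m and angle between probe2's own z axis and vertical below 0.2 rad) or (horizontal distance between probe2 and vial1 below 0.008 m and z of probe2 in the frame of vial1 below -0.058 m and angle between probe2's own z axis and vertical below 0.2 rad) or (horizontal distance between probe2 and vial2 below 0.008 m and z of probe2 in the frame of vial2 below -0.058 m and angle between probe2's own z axis and vertical below 0.2 rad) or (horizontal distance between probe2 and vial3 below 0.008 m and z of probe2 in the frame of vial3 below -0.058 m and angle between probe2's own z axis and vertical below 0.2 rad)) and ((horizontal distance between probe3 and vial0 below 0.008 m and z of probe3 in the frame of vial0 below -0.058 m and angle between probe3's own z axis and vertical below 0.2 rad) or (horizontal distance between probe3 and vial1 below 0.008 m and z of probe3 in the frame of vial1 below -0.058 m and angle between probe3's own z axis and vertical below 0.2 rad) or (horizontal distance between probe3 and vial2 below 0.008 m and z of probe3 in the frame of vial2 below -0.058 m and angle between probe3's own z axis and vertical below 0.2 rad) or (horizontal distance between probe3 and vial3 below 0.008 m and z of probe3 in the frame of vial3 below -0.058 m and angle between probe3's own z axis and vertical below 0.2 rad))), for 0.2 s.
At the end, for the whole second after the job is handed in: Spent module upright in the tray; charged module in the socket (within 6 mm of centre, 21 mm or more below the mouth, tilt under 0.06 rad); each thermometer in a vial, tip 58 mm or more below the rim; lever beyond 0.85 rad; all released and at rest (all of step 1 and all of step 2 and all of step 3 and linear speed of fresh below 0.05 m/s); the robot touches nothing.
It fails at once if the lever is switched on before the charged module is home and every thermometer is in a vial (value of joint lever above 0.6 rad and (not (horizontal distance between fresh and socket below 0.006 m and z of fresh in the frame of socket between -0.03 and -0.021 m and angle between fresh's own z axis and vertical below 0.06 rad) or not ((horizontal distance between probe0 and vial0 below 0.008 m and z of probe0 in the frame of vial0 below -0.058 m and angle between probe0's own z axis and vertical below 0.2 rad) or (horizontal distance between probe0 and vial1 below 0.008 m and z of probe0 in the frame of vial1 below -0.058 m and angle between probe0's own z axis and vertical below 0.2 rad) or (horizontal distance between probe0 and vial2 below 0.008 m and z of probe0 in the frame of vial2 below -0.058 m and angle between probe0's own z axis and vertical below 0.2 rad) or (horizontal distance between probe0 and vial3 below 0.008 m and z of probe0 in the frame of vial3 below -0.058 m and angle between probe0's own z axis and vertical below 0.2 rad)) or not ((horizontal distance between probe1 and vial0 below 0.008 m and z of probe1 in the frame of vial0 below -0.058 m and angle between probe1's own z axis and vertical below 0.2 rad) or (horizontal distance between probe1 and vial1 below 0.008 m and z of probe1 in the frame of vial1 below -0.058 m and angle between probe1's own z axis and vertical below 0.2 rad) or (horizontal distance between probe1 and vial2 below 0.008 m and z of probe1 in the frame of vial2 below -0.058 m and angle between probe1's own z axis and vertical below 0.2 rad) or (horizontal distance between probe1 and vial3 below 0.008 m and z of probe1 in the frame of vial3 below -0.058 m and angle between probe1's own z axis and vertical below 0.2 rad)) or not ((horizontal distance between probe2 and vial0 below 0.008 m and z of probe2 in the frame of vial0 below -0.058 m and angle between probe2's own z axis and vertical below 0.2 rad) or (horizontal distance between probe2 and vial1 below 0.008 m and z of probe2 in the frame of vial1 below -0.058 m and angle between probe2's own z axis and vertical below 0.2 rad) or (horizontal distance between probe2 and vial2 below 0.008 m and z of probe2 in the frame of vial2 below -0.058 m and angle between probe2's own z axis and vertical below 0.2 rad) or (horizontal distance between probe2 and vial3 below 0.008 m and z of probe2 in the frame of vial3 below -0.058 m and angle between probe2's own z axis and vertical below 0.2 rad)) or not ((horizontal distance between probe3 and vial0 below 0.008 m and z of probe3 in the frame of vial0 below -0.058 m and angle between probe3's own z axis and vertical below 0.2 rad) or (horizontal distance between probe3 and vial1 below 0.008 m and z of probe3 in the frame of vial1 below -0.058 m and angle between probe3's own z axis and vertical below 0.2 rad) or (horizontal distance between probe3 and vial2 below 0.008 m and z of probe3 in the frame of vial2 below -0.058 m and angle between probe3's own z axis and vertical below 0.2 rad) or (horizontal distance between probe3 and vial3 below 0.008 m and z of probe3 in the frame of vial3 below -0.058 m and angle between probe3's own z axis and vertical below 0.2 rad)))).
It fails at once if the jar is moved by more than 40 mm (distance of jar from where it was at the start of the episode above 0.04 m).
Of probe0, probe1, probe2, probe3 only 2 to 3 are there at a start; the rules pass over those that are not, and their reading is None.
At some moment in a run one of fresh may be knocked a few centimetres aside while the robot is not near it.
It also fails if it takes over 210 s, if anything falls off the work surface, if the arm or the gripper's body presses on something with over 40 N, if the wrist force passes 120 N, or if a joint passes its speed limit or range.

## Robot

A 6-joint arm with a two-finger parallel gripper is mounted at the origin on the work surface. World frame = base frame: x ahead of the robot, y to its left, z up, the work surface at z = 0. Lengths are in m, angles in rad, forces in N, time in s.
With the tool pointing down it reaches from about 0.35 to 0.975 m from the base axis. Payload 4.9 kg.
Tool frame: the origin (TCP) lies at the very end of the fingers, on their centre line; the grasp point (between the pads) lies 19 mm behind it (ctrl.tcp_to_grasp is the z of the grasp point in the tool frame, in m); z points along the fingers, y is the line along which they close (so a half turn about z gives the same grasp; the last joint's range is limited). The gripper opens to 85 mm and grips with 20 to 120 N. Pads are 22 mm wide; open, the fingers measure 114 mm over their backs; the gripper's body (76 mm by 85 mm) begins 54 mm behind the grasp point. The pads swing forward as they close: fully open they stand 13 mm farther back than shut.
Start: joints at [1.17, 0.053, 1.613, -0, 1.476, -0.119], TCP at [0.174, 0.6, 0.231] pointing down, gripper open.
Joint ranges: [-3.01, 3.01], [-1.01, 2.22], [0.06, 2.58], [-1.02, 4.17], [0.09, 2.62], [-3.14, 3.14]. Speed limits (rad/s): [2.57, 2.57, 3.14, 3.14, 3.14, 3.14].

## Interface

Orientations are given as a rotation vector (axis times angle).
In Python, from station import ctrl, eyes, job, nets gives the robot as it stands. The module is installed in compiled form; this text tells all that it offers.
- The arm moves only by the tool jog_arm, never from a script. Its argument "commands" is one flat list of numbers, 7 for each row, row after row: the shift along the tool's x, y, z each as a share of 0.06 m, from -1 to 1, then the turn, a rotation vector about the tool's x, y, z each as a share of 0.1 rad, from -1 to 1, then the finger opening in mm, from 0 to 85.4. In form: [x, y, z, ax, ay, az, grip, x, y, z, ax, ay, az, grip, ...]. A call has 1 to 20 rows; each row shifts and turns the commanded pose from where the row before left it, along the tool's axes as they then stand; what a row does not reach is not made up. A row lasts 1/8 s, in which the tool goes at most 62.5 mm and 10.7 degrees, less where a joint would pass 70% of its speed; a pose out of reach is approached as far as the arm can. A call with a number of a shift or a turn outside -1 to 1 is refused whole. A call with a gripper value outside its range is refused whole. The fingers move at their own pace and stop on an object; "newtons" is the grip in N (left out, the last holds). Time passes only in rows, so rows that do not move let the fingers close. It gives the time, the measured TCP pose, the force, the opening and the grip force at its end, in the units of the state.
- ctrl.get_obs(): the state, without advancing time (a new reading comes with each control period).
- eyes.get_image(name): name is "scene" or "top" or "wrist"; returns a dict with "image" (384x512x3 uint8, red, green, blue), "z_map" (384x512 float32, m along the optical axis (not along the pixel's ray), 0 where there is no reading), "K" (3x3 intrinsics, pixels), "cam_to_world" (4x4, takes a point from camera to world coordinates). Camera axes: x right, y up, looking along -z (the intrinsics and any distortion apply to the point x, -y, -z); pixel columns grow to the right and rows downward; lengths in m; the calibration is good to about 2 mm. A picture is of the moment at which its call begins.
- job.finish_job(): hands the job in; it is judged then, once.
Trained networks look in the newest picture that a camera, given by its name, has taken for a name from the list of things; names that differ only in an ending like _2 or _b are one class to them, and where a whole thing is asked for, a point or a joint stands for the part that bears it (a point fixed in the world has none). Each returns a list of dicts, best first, with "p" (0 to 1); they miss things now and then, are a little off and sometimes report something else, mostly with a low value. They report only what shows in the picture. A call takes as long as a camera call.
- nets.silhouettes(camera, name): "mask" (384x512 bool, what is visible of it) and "bbox" ([left, top, right, bottom] in pixels, round what is visible of it).
The state is a dict: "t": time; "q": joint angles; "dq": joint speeds; "effort": joint torques, N m; "tool_pos": TCP position; "tool_rot": TCP orientation; "contact_force": force on the tool from outside, world axes, zero at the start; "wrist_torque": the same for the moment, N m; "opening": finger opening in m; "grip_force": force on a finger pad.
Only numpy, scipy, OpenCV 4.12 (cv2) and the standard library are available. Lean on these libraries where they do the work, as an engineer would, in place of code of your own. Each camera call takes 0.05 s, during which the arm holds its last target. There are 200 camera calls.

## Working session

There is one attempt and no reset: what is moved stays moved. The work goes in short steps, Python scripts to look and compute and a tool call to move; the robot and the scene stay as the last step left them, time stands still between calls to the robot, and variables do not carry over. Pictures are saved under pics/ and viewed, at most 14 in all, crops included, and the job is handed in when it is done.

Besides the shell and the picture viewer there is one more tool, called after ">>>" as a command line: name --argument value ..., lists and objects as JSON in quotes. jog_arm: Moves the arm, as the interface text tells. Shift numbers are shares of 0.06 m and turn numbers shares of 0.1 rad, none past 1 either way. Its arguments: {"type":"object","properties":{"commands":{"type":"array","items":{"type":"number"}},"newtons":{"type":"number"}},"required":["commands"]}

```bash
mkdir -p pics; cat > h.py <<'E'
import numpy as np, cv2
from scipy.spatial.transform import Rotation as R
from station import ctrl, eyes, job, nets
def cloud(im):
    z=im["z_map"]; K=im["K"]; v,u=np.indices(z.shape)
    P=np.stack([(u-K[0,2])/K[0,0]*z,-(v-K[1,2])/K[1,1]*z,-z],-1)
    T=im["cam_to_world"]; W=P@T[:3,:3].T+T[:3,3]; W[z<=0]=np.nan
    return W
def save(im,n): cv2.imwrite("pics/"+n,cv2.cvtColor(im["image"],cv2.COLOR_RGB2BGR))
E
python3 - <<'E'
from h import *
np.set_printoptions(precision=4,suppress=True)
o=ctrl.get_obs(); print(o["t"],o["tool_pos"],o["tool_rot"],o["opening"],ctrl.tcp_to_grasp)
a=[]
for c in ["top","scene"]:
    im=eyes.get_image(c); W=cloud(im); a.append(im["image"]); np.savez(c,W=W,**im)
    print(c,im["K"].tolist(),im["cam_to_world"][:3,3])
    for n in ["unit","spent","fresh","tray","stand","probe0","lever_tip","jar"]:
        for d in nets.silhouettes(c,n):
            m=d["mask"]; p=W[m]; p=p[~np.isnan(p[:,0])]
            if len(p): print(n,round(d["p"],2),d["bbox"],m.sum(),"med",np.median(p,0),"zmax",np.percentile(p[:,2],98))
cv2.imwrite("pics/top.png",cv2.cvtColor(a[0],4)); cv2.imwrite("pics/scene.png",cv2.cvtColor(a[1],4))
E
```

```text
0.0 [0.1736 0.5998 0.23  ] [-0.4411 -3.1099  0.0032] 0.08563839610795439 -0.0187
top [[368.74598888912595, 0.0, 259.30903080996546], [0.0, 368.74598888912595, 182.7307790962377], [0.0, 0.0, 1.0]] [ 0.4837 -0.0075  1.1039]
unit 0.96 [197.1, 118.4, 319.8, 176.9] 4325 med [ 0.6298 -0.0192  0.059 ] zmax 0.09700576726519092
spent 0.8 [230.3, 143.8, 249.5, 161.4] 307 med [0.6161 0.0516 0.0714] zmax 0.10808972608902047
fresh 0.86 [200.5, 197.3, 219.7, 221.5] 352 med [0.4515 0.1359 0.0358] zmax 0.07349745158496677
fresh 0.17 [206.4, 154.5, 213.1, 165.6] 88 med [0.5821 0.1264 0.1529] zmax 0.1580253204680128
stand 0.64 [127.1, 166.3, 157.2, 232.8] 1645 med [0.4817 0.3232 0.0578] zmax 0.06371625134580255
stand 0.29 [206.7, 155.2, 213.5, 167.0] 68 med [0.5821 0.1264 0.1535] zmax 0.1583122011971492
probe0 0.62 [124.9, 206.7, 139.3, 211.4] 71 med [0.4568 0.3287 0.1406] zmax 0.15117710064098044
probe0 0.42 [124.6, 226.4, 136.3, 228.2] 56 med [0.4119 0.3296 0.1451] zmax 0.15163736272323322
probe0 0.3 [206.0, 153.4, 211.5, 163.9] 79 med [0.5821 0.1264 0.1534] zmax 0.1581544167961242
jar 0.6 [299.0, 2
[... 393 characters left out ...]
max 0.10819194709513885
fresh 0.6 [251.7, 143.4, 276.7, 172.0] 576 med [0.4594 0.1318 0.0355] zmax 0.07376585172771871
tray 0.98 [119.9, 274.4, 205.8, 364.2] 3982 med [ 0.5101 -0.3226  0.004 ] zmax 0.030788867710702786
stand 0.68 [279.5, 92.5, 348.2, 143.6] 2079 med [0.488  0.3103 0.0563] zmax 0.06254978285489919
probe0 0.65 [288.0, 72.7, 299.8, 97.7] 119 med [0.4152 0.3299 0.122 ] zmax 0.1500285210462919
probe0 0.59 [336.8, 91.0, 341.3, 118.6] 143 med [0.5494 0.331  0.1254] zmax 0.15012331307381063
lever_tip 0.48 [301.6, 152.2, 318.8, 172.6] 137 med [0.5883 0.1251 0.1486] zmax 0.1590088633064922
jar 0.84 [175.5, 218.9, 199.6, 251.9] 607 med [ 0.4482 -0.1538  0.0598] zmax 0.07167842640988155
```

```bash
python3 - <<'E'
import cv2
a=cv2.imread("pics/top.png");b=cv2.imread("pics/scene.png")
cv2.imwrite("pics/t1.png",cv2.resize(a[100:290,90:420],None,fx=2.4,fy=2.4,interpolation=2))
cv2.imwrite("pics/s1.png",cv2.resize(b[50:370,90:400],None,fx=1.8,fy=1.8,interpolation=2))
E
```

```text
(no output)
```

View pics/t1.png

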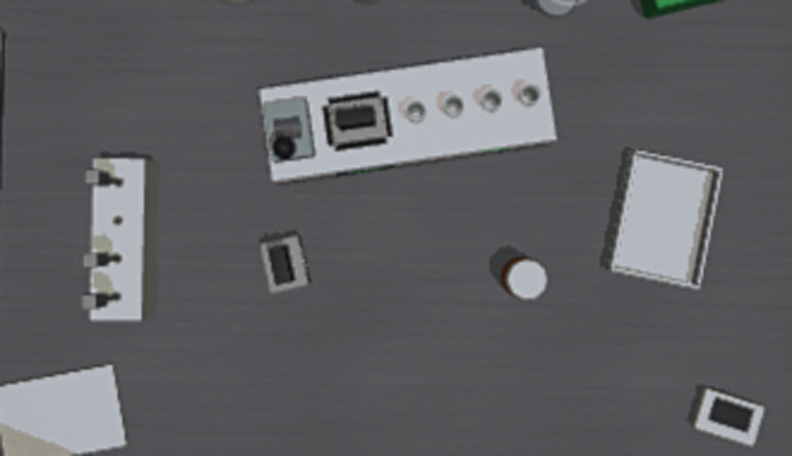

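View pics/s1.png

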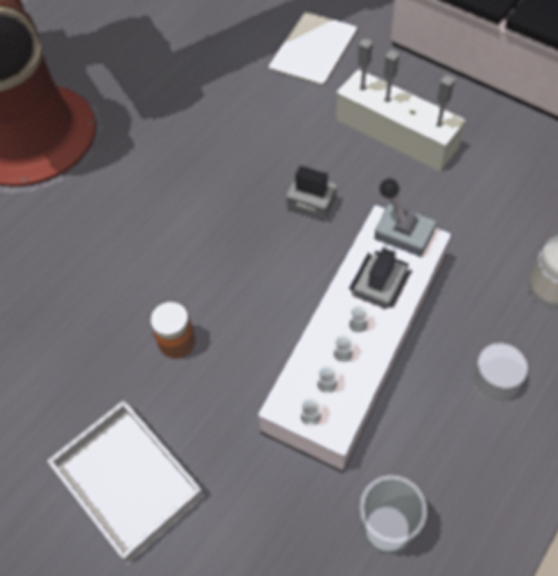

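Three probes at crop (100-120, 178/259/299), with an empty hole at (117,220). The jar is at (525,278), the tray at (665,215) and the spent module in the socket at (357,118). The fresh module is at (284,263), and the lever ball is in front. The white box at lower right is a distractor.

```bash
cat > fit.py <<'E'
from h import *
np.set_printoptions(precision=4,suppress=True)
def rect(W,c,r,z0,z1,name,hull=True):
    p=W.reshape(-1,3); p=p[~np.isnan(p[:,0])]
    p=p[(np.hypot(p[:,0]-c[0],p[:,1]-c[1])<r)&(p[:,2]>z0)&(p[:,2]<z1)]
    if len(p)<4: print(name,"none");return
    (cx,cy),(w,h),a=cv2.minAreaRect((p[:,:2]*1000).astype(np.float32))
    if w<h: a+=90; w,h=h,w
    a=(a+90)%180-90
    print(name,len(p),"c",round(cx,1),round(cy,1),"LxW",round(w,1),round(h,1),"long axis deg",round(a,2),"mean",p.mean(0)*1000,"zmed",np.median(p[:,2]))
if __name__=="__main__":
  for n in ["top","scene"]:
    W=np.load(n+".npz")["W"]; print(n)
    rect(W,(.63,-.02),.22,.054,.0645,"unit")
    rect(W,(.48,.32),.12,.055,.065,"stand")
    rect(W,(.49,-.33),.12,.024,.036,"tray")
    rect(W,(.62,.05),.04,.098,.115,"spentfin")
    rect(W,(.45,.136),.05,.062,.08,"freshfin")
    rect(W,(.45,.136),.05,.03,.04,"freshbody")
    rect(W,(.58,.126),.04,.135,.17,"ball")
    rect(W,(.44,-.145),.05,.062,.08,"jar")
    for i,x in enumerate((.41,.457,.55)): rect(W,(x,.33),.022,.143,.157,"probe")
    for i in range(4):
        c=(.6215+0.001*0-.0,0); 
    p=W.reshape(-1,3); p=p[~np.isnan(p[:,0])]
    k=p[(p[:,2]>.08)&(p[:,2]<.097)&(p[:,0]>.55)&(p[:,0]<.72)&(p[:,1]<.01)&(p[:,1]>-.2)]
    Rg=np.round(k[:,1]/.045)
    print("vial pts",len(k),k[:,:2].min(0),k[:,:2].max(0))
E
python3 fit.py
```

```text
top
unit 3349 c 645.9 -8.8 LxW 354.1 343.4 long axis deg 75.84 mean [633.5148 -26.3177  58.6664] zmed 0.0585857470346689
stand 1225 c 479.6 334.8 LxW 187.5 61.8 long axis deg 0.28 mean [480.7238 332.0246  58.7261] zmed 0.05863882348760652
tray 273 c 511.4 -322.5 LxW 150.3 111.4 long axis deg -11.36 mean [ 511.8098 -323.1444   28.071 ] zmed 0.02816811877219827
spentfin 122 c 621.5 52.9 LxW 43.8 20.1 long axis deg -83.47 mean [621.2529  53.0794 105.2019] zmed 0.10540475661680382
freshfin 118 c 451.0 141.1 LxW 43.5 20.3 long axis deg 14.67 mean [450.9554 140.5327  70.413 ] zmed 0.07067800512855893
freshbody 198 c 451.2 140.8 LxW 59.8 46.6 long axis deg 13.25 mean [451.4412 138.1429  34.0647] zmed 0.03398899344898887
ball 75 c 580.6 126.3 LxW 23.8 22.3 long axis deg -45.03 mean [580.2923 126.1228 153.0825] zmed 0.15345972228332183
jar 202 c 438.6 -148.2 LxW 42.3 42.1 long axis deg -88.44 mean [ 438.1832 -147.6999   68.5367] zmed 0.06844747149286445
probe 42 c 412.1 333.6 LxW 16.6 15.4 long axis deg -89.07 mean [411.4563 333.765  148.4569] zmed 0.14870513410839736
probe 34 c 457.3 333.9 L
[... 915 characters left out ...]
eg 14.98 mean [458.3051 133.2235  34.5955] zmed 0.03423785076651564
ball 102 c 582.1 126.4 LxW 23.0 21.5 long axis deg 59.47 mean [583.7925 123.6937 151.7936] zmed 0.15251375929562422
jar 295 c 439.2 -148.3 LxW 44.1 43.3 long axis deg 31.88 mean [ 439.5855 -148.1529   69.0289] zmed 0.06928094167539478
probe 35 c 414.2 332.6 LxW 15.4 14.7 long axis deg 13.11 mean [414.6062 332.895  148.1883] zmed 0.14860103212609133
probe 39 c 457.2 335.0 LxW 20.9 15.3 long axis deg -89.07 mean [458.3908 333.4209 147.7548] zmed 0.1480865684134839
probe 40 c 548.6 333.8 LxW 16.6 15.3 long axis deg -89.51 mean [548.8093 333.4068 148.0999] zmed 0.14874840076813334
vial pts 387 [ 0.6197 -0.162 ] [ 0.6677 -0.0026]
```

```bash
python3 - <<'E'
from fit import *
for n in ["top","scene"]:
    W=np.load(n+".npz")["W"]; p=W.reshape(-1,3); p=p[~np.isnan(p[:,0])]
    k=p[(p[:,2]>.054)&(p[:,2]<.0645)]
    # unit: largest component in grid, coarse yaw filter
    th=np.radians(7.5); c=np.array([.632,-.017])
    l=(k[:,:2]-c)@np.array([[np.cos(th),-np.sin(th)],[np.sin(th),np.cos(th)]])
    k=k[(abs(l[:,0])<.072)&(abs(l[:,1])<.19)]
    (cx,cy),s,a=cv2.minAreaRect((k[:,:2]*1000).astype(np.float32)); print(n,"unit",cx,cy,s,a)
    k=p[(p[:,2]>.085)&(p[:,2]<.097)&(p[:,0]>.6)&(p[:,0]<.69)&(p[:,1]<.005)&(p[:,1]>-.18)]
    _,L,C=cv2.kmeans(k[:,:2].astype(np.float32)*1000,4,None,(3,100,.01),10,2)
    o=np.argsort(C[:,1]); R0=[]
    for i in o:
        q=(k[L[:,0]==i][:,:2]*1000).astype(np.float32); e,r=cv2.minEnclosingCircle(q); R0.append(e); print(len(q),C[i],"circ",np.array(e),round(r,1))
    R0=np.array(R0); d=R0[3]-R0[0]; print("yaw",np.degrees(np.arctan2(-d[0],d[1])),np.linalg.norm(d))
E
```

```text
top unit 631.5518188476562 -5.9092254638671875 (110.9133529663086, 340.3342590332031) 9.046563148498535
39 [ 653.8356 -150.26  ] circ [ 654.2176 -149.0641] 13.7
44 [ 647.2656 -105.5068] circ [ 646.6362 -105.1073] 13.9
47 [640.47   -60.1959] circ [640.0408 -60.0694] 13.6
43 [633.4483 -16.8477] circ [632.9033 -16.4417] 13.3
yaw 9.130157046046506 134.32424278212594
scene unit 631.3247680664062 -4.4858551025390625 (110.74635314941406, 343.3561706542969) 8.932779312133789
84 [ 653.4838 -147.652 ] circ [ 653.9328 -148.4533] 13.8
73 [ 646.9526 -102.3511] circ [ 646.9007 -104.0337] 13.8
72 [639.3754 -58.7468] circ [640.2228 -59.431 ] 13.7
63 [632.5671 -14.884 ] circ [632.54   -16.1815] 14.0
yaw 9.187110979050809 133.99060483077133
```

```bash
cat > plan.py <<'E'
"""plan.py x,y,z,yawdeg,grip[,extra] ... : print rows; yaw = heading of tool y (mod 180). mm and deg"""
import sys; from h import *
o=ctrl.get_obs(); p=np.array(o["tool_pos"]); r=R.from_rotvec(o["tool_rot"])
print("t %.2f pos %s yaw %.2f open %.1f F %s grip %.1f q6 %.2f"%(o["t"],np.round(p*1000,1),np.degrees(np.arctan2(*r.as_matrix()[[1,0],1])),o["opening"]*1000,np.round(o["contact_force"],1),o["grip_force"],o["q"][5]))
def tgt(a):
    y=np.array([np.cos(a),np.sin(a),0]); z=np.array([0,0,-1.]); return R.from_matrix(np.stack([np.cross(y,z),y,z],1))
tot=0
for w in sys.argv[1:]:
    x,y,z,a,g=[float(s) for s in w.split(",")][:5]; P=np.array([x,y,z])/1000
    c=[tgt(np.radians(a+k)) for k in (0,180)]; T=min(c,key=lambda T:(r.inv()*T).magnitude())
    n=max(1,int(np.ceil(max(np.abs(r.inv().apply(P-p)).max()/.057,np.linalg.norm(P-p)/.06,(r.inv()*T).magnitude()/.095))))
    rows=[]
    for i in range(n,0,-1):
        s=np.round(r.inv().apply((P-p)/i)/.06,2); t=np.round((r.inv()*T).as_rotvec()/i/.1,2)
        rows+=[*map(float,s),*map(float,t),g]; p=p+r.apply(s*.06); r=r*R.from_rotvec(t*.1)
    tot+=n; print(w,n,"rows:\n",", ".join(("%g"%(v+0)) for v in rows))
print("total",tot)
E
python3 plan.py 622,53.4,200,9.1,50 622,53.4,120,9.1,50
```

```text
t 0.90 pos [173.8 600.3 231.3] yaw 73.85 open 85.8 F [-0.2  0.4 -0.7] grip 0.0 q6 -0.12
622,53.4,200,9.1,50 12 rows:
 -0.81, -0.56, 0.04, 0, 0, 0.94, 50, -0.86, -0.48, 0.04, 0, 0, 0.94, 50, -0.9, -0.4, 0.04, 0, 0, 0.94, 50, -0.93, -0.31, 0.04, 0, 0, 0.94, 50, -0.96, -0.22, 0.05, 0, 0, 0.94, 50, -0.97, -0.13, 0.04, 0, 0, 0.94, 50, -0.98, -0.04, 0.05, 0, 0, 0.94, 50, -0.98, 0.06, 0.04, 0, 0, 0.94, 50, -0.97, 0.15, 0.05, 0, 0, 0.95, 50, -0.95, 0.24, 0.04, 0, 0, 0.94, 50, -0.93, 0.32, 0.05, 0, 0, 0.95, 50, -0.89, 0.42, 0.04, 0, 0, 0.94, 50
622,53.4,120,9.1,50 2 rows:
 0, 0, 0.67, 0, 0, 0, 50, 0, -0.01, 0.67, 0, 0, 0, 50
total 14
```

>>> jog_arm --commands '[-0.81, -0.56, 0.04, 0, 0, 0.94, 50, -0.86, -0.48, 0.04, 0, 0, 0.94, 50, -0.9, -0.4, 0.04, 0, 0, 0.94, 50, -0.93, -0.31, 0.04, 0, 0, 0.94, 50, -0.96, -0.22, 0.05, 0, 0, 0.94, 50, -0.97, -0.13, 0.04, 0, 0, 0.94, 50, -0.98, -0.04, 0.05, 0, 0, 0.94, 50, -0.98, 0.06, 0.04, 0, 0, 0.94, 50, -0.97, 0.15, 0.05, 0, 0, 0.95, 50, -0.95, 0.24, 0.04, 0, 0, 0.94, 50, -0.93, 0.32, 0.05, 0, 0, 0.95, 50, -0.89, 0.42, 0.04, 0, 0, 0.94, 50, 0, 0, 0.3, 0, 0, 0, 50, 0, 0, 0, 0, 0, 0, 50]'

```text
t: 2.65
tool_pos: [0.6206, 0.0535, 0.1795]
tool_rot: [-2.035, -2.388, 0.004]
contact_force: [-0.5, -0.2, -0.9]
opening: 0.0499
grip_force: 0.0
```

```bash
python3 plan.py 622,53.4,120,9.1,50; python3 - <<'E'
from fit import *
im=eyes.get_image("wrist"); W=cloud(im); save(im,"w1.png"); np.savez("w1",W=W)
rect(W,(.62,.053),.04,.098,.115,"spentfin")
rect(W,(.62,.053),.06,.0625,.069,"collar")
for c in [(.6327,-.0159),(.6398,-.0604)]: rect(W,c,.018,.084,.097,"vial")
E
```

```text
t 2.65 pos [620.6  53.5 179.5] yaw 9.12 open 49.9 F [-0.5 -0.2 -0.9] grip 0.0 q6 -0.19
622,53.4,120,9.1,50 2 rows:
 0, 0.01, 0.5, -0.02, -0.01, 0, 50, -0.01, 0.02, 0.49, -0.03, 0, 0, 50
total 2
spentfin 1126 c 621.1 54.9 LxW 43.9 19.7 long axis deg -80.27 mean [620.836   56.5213 106.1164] zmed 0.1063179743510022
collar 1433 c 622.8 43.7 LxW 100.2 64.0 long axis deg -81.22 mean [620.1623  59.5478  66.05  ] zmed 0.06587448051956313
vial 359 c 631.8 -14.4 LxW 27.4 26.4 long axis deg 59.74 mean [632.2415 -15.7522  88.215 ] zmed 0.0888104866833622
vial 326 c 639.4 -58.7 LxW 27.6 26.7 long axis deg -81.46 mean [639.2762 -59.8801  88.1433] zmed 0.08871058560182211
```

View pics/w1.png

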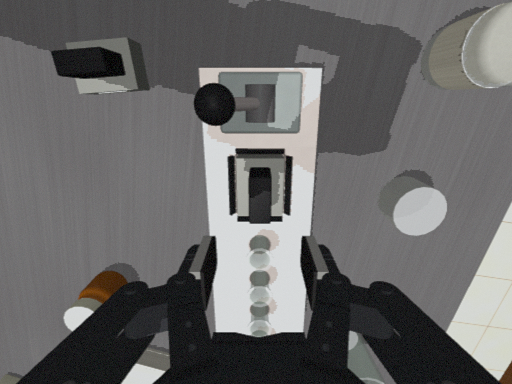

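The fin at (260,195) is centred between the fingers and the ball at (213,104) is clear. I'll descend and grip.

>>> jog_arm --commands '[0, 0, 0.9, 0, 0, 0, 50, 0, 0.02, 0.6, 0, 0, 0, 50, 0, 0, 0.22, 0, 0, 0, 50, 0, 0, 0, 0, 0, 0, 50, 0, 0, 0, 0, 0, 0, 10, 0, 0, 0, 0, 0, 0, 10, 0, 0, 0, 0, 0, 0, 10, 0, 0, 0, 0, 0, 0, 10, 0, 0, 0, 0, 0, 0, 10]' --newtons 50

```text
t: 3.82
tool_pos: [0.6243, 0.0536, 0.0811]
tool_rot: [2.037, 2.39, 0.002]
contact_force: [-4.1, 0.5, 6.4]
opening: 0.0192
grip_force: 54.0
```

```bash
python3 plan.py 621,54,160,9.1,10 511.4,-322,160,-11.4,10 511.4,-322,52,-11.4,10
```

```text
t 3.83 pos [624.3  53.6  81.1] yaw 9.11 open 19.2 F [-4.1  0.5  6.4] grip 54.0 q6 -0.19
621,54,160,9.1,10 2 rows:
 0.01, -0.03, -0.66, 0.01, 0, 0, 10, 0.01, -0.02, -0.66, 0.01, 0, 0, 10
511.4,-322,160,-11.4,10 7 rows:
 -0.84, -0.4, 0, 0, 0, 0.51, 10, -0.86, -0.36, 0, 0, 0, 0.51, 10, -0.88, -0.31, 0, 0, 0, 0.51, 10, -0.9, -0.27, 0, 0, 0, 0.51, 10, -0.91, -0.22, 0, 0, 0, 0.51, 10, -0.91, -0.17, 0, 0, 0, 0.51, 10, -0.93, -0.13, 0.01, 0, 0, 0.52, 10
511.4,-322,52,-11.4,10 2 rows:
 0, 0, 0.9, 0, 0, 0, 10, 0, 0, 0.9, 0, 0, 0, 10
total 11
```

>>> jog_arm --commands '[0, 0, -0.3, 0, 0, 0, 10, 0, 0, -0.5, 0, 0, 0, 10, 0, 0, -0.6, 0, 0, 0, 10, 0, 0, -0.3, 0, 0, 0, 10, -0.84, -0.4, 0, 0, 0, 0.51, 10, -0.86, -0.4, 0, 0, 0, 0.51, 10, -0.88, -0.35, 0, 0, 0, 0.51, 10, -0.9, -0.3, 0, 0, 0, 0.51, 10, -0.91, -0.22, 0, 0, 0, 0.51, 10, -0.91, -0.17, 0, 0, 0, 0.51, 10, -0.93, -0.13, 0, 0, 0, 0.52, 10, 0, 0, 0, 0, 0, 0, 10]'

```text
t: 5.32
tool_pos: [0.5054, -0.3266, 0.1807]
tool_rot: [2.436, 1.983, -0.001]
contact_force: [-0.3, -0.1, -1.9]
opening: 0.0193
grip_force: 52.4
```

```bash
python3 plan.py 511.4,-322,51,-11.4,10
```

```text
t 5.33 pos [ 505.4 -326.6  180.7] yaw -11.71 open 19.3 F [-0.3 -0.1 -1.9] grip 52.4 q6 -0.49
511.4,-322,51,-11.4,10 3 rows:
 0.03, 0.03, 0.72, 0, 0, -0.02, 10, 0.03, 0.03, 0.72, 0, 0, -0.02, 10, 0.04, 0.02, 0.72, 0, 0.01, -0.01, 10
total 3
```

>>> jog_arm --commands '[0.03, 0.03, 0.8, 0, 0, 0, 10, 0.03, 0.03, 0.8, 0, 0, 0, 10, 0.04, 0.02, 0.45, 0, 0, 0, 10, 0, 0, 0.12, 0, 0, 0, 10, 0, 0, 0, 0, 0, 0, 10, 0, 0, 0, 0, 0, 0, 10]'

```text
t: 6.08
tool_pos: [0.5133, -0.318, 0.0511]
tool_rot: [2.43, 1.99, 0.001]
contact_force: [-0.7, 0.7, -1.9]
opening: 0.0194
grip_force: 52.3
```

>>> jog_arm --commands '[0, 0, 0.03, 0, 0, 0, 10, 0, 0, 0.02, 0, 0, 0, 10, 0, 0, 0, 0, 0, 0, 50, 0, 0, 0, 0, 0, 0, 50, 0, 0, 0, 0, 0, 0, 50, 0, 0, -0.4, 0, 0, 0, 50, 0, 0, -0.9, 0, 0, 0, 50, 0, 0, -0.9, 0, 0, 0, 50, 0, 0, 0, 0, 0, 0, 50]'

```text
t: 7.2
tool_pos: [0.5156, -0.3207, 0.1865]
tool_rot: [2.422, 1.983, 0.004]
contact_force: [0.1, -0.9, 0.6]
opening: 0.0498
grip_force: 0.0
```

```bash
python3 - <<'E'
from fit import *
for n in ["top","scene"]:
    im=eyes.get_image(n); W=cloud(im); np.savez(n+"2",W=W); save(im,n+"2.png"); print(n)
    rect(W,(.511,-.32),.06,.065,.085,"spentfin")
    rect(W,(.451,.141),.07,.062,.08,"freshfin")
    rect(W,(.451,.141),.07,.03,.04,"freshbody")
    rect(W,(.6215,.0535),.048,.0625,.07,"collar")
E
python3 plan.py 480,-100,200,60,50 451.3,141.3,200,104,50 451.3,141.3,110,104,50
```

```text
top
spentfin 120 c 514.6 -318.3 LxW 44.5 19.8 long axis deg 78.97 mean [ 514.4323 -317.5151   73.937 ] zmed 0.07426219997107775
freshfin 118 c 450.9 141.0 LxW 43.6 20.0 long axis deg 13.6 mean [451.0476 140.5234  70.3064] zmed 0.07038561170414726
freshbody 194 c 451.1 141.0 LxW 60.0 46.1 long axis deg 13.81 mean [451.6615 138.422   33.8876] zmed 0.033863400935640664
collar 114 c 622.2 57.9 LxW 86.5 78.8 long axis deg -81.87 mean [622.4525  53.1265  65.0252] zmed 0.06477679192481911
scene
spentfin 251 c 514.8 -317.5 LxW 43.9 20.9 long axis deg 78.84 mean [ 515.9351 -318.0581   74.4835] zmed 0.0750518244645928
freshfin 146 c 452.3 140.9 LxW 43.8 23.7 long axis deg 15.39 mean [453.5551 139.8088  69.7163] zmed 0.07053639627416369
freshbody 192 c 451.6 141.7 LxW 60.7 48.7 long axis deg 14.58 mean [458.2596 133.0797  34.3231] zmed 0.03418604680990506
collar 196 c 620.1 49.8 LxW 85.7 80.3 long axis deg -82.07 mean [621.0001  56.1347  65.2137] zmed 0.06525599508361984
t 7.30 pos [ 513.  -318.6  180.3] yaw -11.41 open 50.0 F [ 0.9 -0.2 -1.2] grip 0.0 q6 -0.48
480,-100,200,60,50 14 rows:
 0.25
[... 208 characters left out ...]
 50, 0.26, 0.05, -0.03, 0, 0, -0.89, 50, 0.25, 0.07, -0.02, 0, 0, -0.89, 50, 0.25, 0.09, -0.03, 0, 0, -0.89, 50, 0.24, 0.12, -0.02, 0, 0, -0.89, 50, 0.23, 0.13, -0.03, 0, 0, -0.89, 50, 0.21, 0.16, -0.02, 0, 0, -0.89, 50, 0.2, 0.17, -0.03, 0, 0.01, -0.89, 50, 0.18, 0.19, -0.02, 0, 0, -0.89, 50
451.3,141.3,200,104,50 9 rows:
 0.27, 0.36, 0, 0, 0, -0.85, 50, 0.24, 0.38, 0, 0, 0, -0.85, 50, 0.2, 0.4, 0, 0, 0, -0.85, 50, 0.17, 0.42, 0, 0, 0, -0.86, 50, 0.13, 0.43, 0, 0, 0, -0.85, 50, 0.1, 0.44, 0, 0, 0, -0.86, 50, 0.06, 0.45, 0, 0, 0, -0.85, 50, 0.02, 0.45, 0, 0, 0, -0.86, 50, -0.01, 0.45, 0, 0, 0, -0.85, 50
451.3,141.3,110,104,50 2 rows:
 0, 0, 0.75, 0, 0, 0, 50, 0, 0, 0.75, 0, 0, 0, 50
total 25
```

```bash
python3 plan.py 451.3,141.2,190,-76,50 451.3,141.2,110,-76,50 
```

```text
t 7.30 pos [ 513.  -318.6  180.3] yaw -11.41 open 50.0 F [ 0.9 -0.2 -1.2] grip 0.0 q6 -0.48
451.3,141.2,190,-76,50 12 rows:
 0.61, -0.21, -0.01, 0, 0, 0.94, 50, 0.59, -0.27, -0.01, 0, 0, 0.94, 50, 0.56, -0.32, -0.01, 0, 0, 0.94, 50, 0.53, -0.37, -0.02, 0, 0, 0.94, 50, 0.49, -0.42, -0.01, 0, 0, 0.94, 50, 0.45, -0.46, -0.02, 0, 0, 0.94, 50, 0.4, -0.5, -0.01, 0, 0, 0.94, 50, 0.35, -0.54, -0.02, 0, 0, 0.94, 50, 0.3, -0.57, -0.01, 0, 0, 0.94, 50, 0.25, -0.59, -0.02, 0, 0, 0.94, 50, 0.19, -0.62, -0.01, 0.01, 0, 0.94, 50, 0.12, -0.63, -0.02, 0, -0.01, 0.93, 50
451.3,141.2,110,-76,50 2 rows:
 0, 0, 0.67, 0, 0, 0, 50, 0, 0, 0.66, 0, 0, 0, 50
total 14
```

>>> jog_arm --commands '[0.61, -0.21, 0, 0, 0, 0.94, 50, 0.59, -0.27, 0, 0, 0, 0.94, 50, 0.56, -0.32, 0, 0, 0, 0.94, 50, 0.53, -0.37, 0, 0, 0, 0.94, 50, 0.49, -0.42, 0, 0, 0, 0.94, 50, 0.45, -0.46, 0, 0, 0, 0.94, 50, 0.4, -0.5, 0, 0, 0, 0.94, 50, 0.35, -0.54, 0, 0, 0, 0.94, 50, 0.3, -0.57, 0, 0, 0, 0.94, 50, 0.25, -0.59, 0, 0, 0, 0.94, 50, 0.19, -0.62, 0, 0, 0, 0.94, 50, 0.12, -0.63, 0, 0, 0, 0.93, 50, 0, 0, 0.6, 0, 0, 0, 50, 0, 0, 0.3, 0, 0, 0, 50, 0, 0, 0, 0, 0, 0, 50, 0, 0, 0, 0, 0, 0, 50]'

```text
t: 9.3
tool_pos: [0.4514, 0.141, 0.1262]
tool_rot: [3.118, 0.382, 0.001]
contact_force: [0.4, -0.7, -0.7]
opening: 0.0497
grip_force: 0.0
```

```bash
python3 - <<'E'
from fit import *
for n in ["top","wrist"]:
    im=eyes.get_image(n); W=cloud(im); save(im,n+"3.png"); print(n)
    rect(W,(.451,.141),.07,.062,.08,"freshfin")
    rect(W,(.451,.141),.07,.03,.04,"freshbody")
E
python3 plan.py 451.3,141.2,48,-76,50
```

```text
top
freshfin none
freshbody none
wrist
freshfin 1315 c 450.3 142.1 LxW 44.4 19.9 long axis deg 13.54 mean [452.2749 142.6582  70.9797] zmed 0.07126084578907496
freshbody 1786 c 450.0 142.1 LxW 60.7 46.1 long axis deg 13.73 mean [455.8498 143.2512  34.4019] zmed 0.03440730492896599
t 9.40 pos [451.9 141.2 127. ] yaw -76.02 open 50.2 F [-0.6  0.2  0.2] grip 0.0 q6 1.47
451.3,141.2,48,-76,50 2 rows:
 -0.01, 0, 0.66, 0, -0.01, 0, 50, 0, 0, 0.66, 0, -0.01, 0, 50
total 2
```

>>> jog_arm --commands '[0, 0, 0.7, 0, 0, 0, 50, 0, 0, 0.55, 0, 0, 0, 50, 0, 0, 0.12, 0, 0, 0, 50, 0, 0, 0, 0, 0, 0, 10, 0, 0, 0, 0, 0, 0, 10, 0, 0, 0, 0, 0, 0, 10, 0, 0, 0, 0, 0, 0, 10, 0, 0, 0, 0, 0, 0, 10]'

```text
t: 10.4
tool_pos: [0.4524, 0.1416, 0.0453]
tool_rot: [-3.118, -0.384, -0.005]
contact_force: [0.1, 0.9, 6.2]
opening: 0.0189
grip_force: 55.5
```

```bash
python3 plan.py 451,142,150,-76,10 621.7,53.8,160,9.1,10
```

```text
t 10.40 pos [452.4 141.6  45.3] yaw -75.97 open 18.9 F [0.1 0.9 6.2] grip 55.5 q6 1.47
451,142,150,-76,10 2 rows:
 -0.01, -0.01, -0.87, 0, -0.02, 0, 10, -0.01, 0, -0.88, 0, -0.01, 0.01, 10
621.7,53.8,160,9.1,10 16 rows:
 0.15, 0.13, -0.01, 0, 0, -0.93, 10, 0.14, 0.15, -0.01, 0, 0, -0.93, 10, 0.12, 0.16, -0.01, 0, 0, -0.93, 10, 0.11, 0.17, -0.01, 0, 0, -0.93, 10, 0.09, 0.18, -0.01, 0, 0, -0.93, 10, 0.08, 0.18, -0.01, 0, 0, -0.93, 10, 0.06, 0.19, -0.01, 0, 0, -0.93, 10, 0.04, 0.2, -0.01, 0, 0, -0.93, 10, 0.02, 0.2, -0.01, 0, 0, -0.93, 10, 0, 0.2, -0.01, 0, 0, -0.93, 10, -0.02, 0.2, -0.01, 0, 0, -0.93, 10, -0.03, 0.2, -0.01, 0, 0, -0.93, 10, -0.05, 0.19, -0.01, 0, 0, -0.92, 10, -0.07, 0.19, -0.01, 0, 0, -0.93, 10, -0.09, 0.18, -0.01, 0, 0, -0.92, 10, -0.1, 0.17, -0.01, 0, 0, -0.93, 10
total 18
```

>>> jog_arm --commands '[0, 0, -0.4, 0, 0, 0, 10, 0, 0, -0.9, 0, 0, 0, 10, 0, 0, -0.9, 0, 0, 0, 10, 0, 0, -0.6, 0, 0, 0, 10, 0.15, 0.13, 0, 0, 0, -0.93, 10, 0.14, 0.15, 0, 0, 0, -0.93, 10, 0.12, 0.16, 0, 0, 0, -0.93, 10, 0.11, 0.17, 0, 0, 0, -0.93, 10, 0.09, 0.18, 0, 0, 0, -0.93, 10, 0.08, 0.18, 0, 0, 0, -0.93, 10, 0.06, 0.19, 0, 0, 0, -0.93, 10, 0.04, 0.2, 0, 0, 0, -0.93, 10, 0.02, 0.2, 0, 0, 0, -0.93, 10, 0, 0.2, 0, 0, 0, -0.93, 10, -0.02, 0.2, 0, 0, 0, -0.93, 10, -0.03, 0.2, 0, 0, 0, -0.93, 10, -0.05, 0.19, 0, 0, 0, -0.92, 10, -0.07, 0.19, 0, 0, 0, -0.93, 10, -0.09, 0.18, 0, 0, 0, -0.92, 10, -0.1, 0.17, 0, 0, 0, -0.93, 10]'

```text
t: 12.9
tool_pos: [0.6218, 0.0531, 0.2104]
tool_rot: [-2.032, -2.394, 0.002]
contact_force: [0.2, -0.8, -1.4]
opening: 0.0191
grip_force: 54.4
```

>>> jog_arm --commands '[0, 0, 0.4, 0, 0, 0, 10, 0, 0, 0.4, 0, 0, 0, 10, 0, 0, 0, 0, 0, 0, 10, 0, 0, 0, 0, 0, 0, 10]'

```text
t: 13.4
tool_pos: [0.6222, 0.0533, 0.164]
tool_rot: [2.037, 2.392, 0.0]
contact_force: [0.3, -0.2, -1.1]
opening: 0.0191
grip_force: 54.2
```

```bash
python3 - <<'E'
from fit import *
o=ctrl.get_obs(); print(o["tool_pos"])
for n in ["top","scene","wrist"]:
    im=eyes.get_image(n); W=cloud(im); save(im,n+"4.png"); print(n, ctrl.get_obs()["tool_pos"])
    zt=ctrl.get_obs()["tool_pos"][2]-.046
    rect(W,(.622,.054),.07,zt+.026,zt+.04,"freshbody")
    rect(W,(.622,.054),.07,zt+.065,zt+.08,"freshfin")
E
python3 plan.py 621.7,53.8,110,9.1,10
```

```text
[0.6222 0.0533 0.164 ]
top [0.6227 0.0533 0.1648]
freshbody 42 c 604.8 49.9 LxW 53.8 14.9 long axis deg -73.03 mean [605.6186  45.8047 152.3836] zmed 0.1525552307418001
freshfin none
scene [0.6228 0.0533 0.1651]
freshbody 269 c 623.9 50.2 LxW 62.7 46.6 long axis deg -80.42 mean [630.0155  36.0225 153.0326] zmed 0.15357237867316353
freshfin 216 c 625.2 46.6 LxW 41.0 39.7 long axis deg -19.83 mean [625.0383  45.2077 190.7373] zmed 0.19081449305471476
wrist [0.6229 0.0533 0.1651]
freshbody 2405 c 620.4 65.6 LxW 46.1 31.6 long axis deg 9.33 mean [619.2451  71.4697 153.719 ] zmed 0.1541982058546453
freshfin 3756 c 623.1 52.3 LxW 44.1 43.8 long axis deg 52.19 mean [622.0124  56.0256 191.1443] zmed 0.19122287065071603
t 13.55 pos [622.9  53.3 165.1] yaw 9.17 open 18.8 F [ 0.5 -0.3 -1.2] grip 54.2 q6 -0.19
621.7,53.8,110,9.1,10 1 rows:
 0.01, -0.02, 0.92, 0.02, 0, 0.01, 10
total 1
```

>>> jog_arm --commands '[0.06, -0.02, 0.4, 0, 0, 0, 10, 0, 0, 0.35, 0, 0, 0, 10, 0, 0, 0.15, 0, 0, 0, 10, 0, 0, 0.1, 0, 0, 0, 10, 0, 0, 0, 0, 0, 0, 10]'

```text
t: 14.18
tool_pos: [0.6204, 0.0566, 0.1034]
tool_rot: [-2.037, -2.392, 0.0]
contact_force: [0.2, -0.6, -2.0]
opening: 0.0192
grip_force: 54.4
```

Underside is now about 57 mm up, inside the collar with no contact force.

>>> jog_arm --commands '[0, 0, 0.12, 0, 0, 0, 10, 0, 0, 0.12, 0, 0, 0, 10, 0, 0, 0.05, 0, 0, 0, 10, 0, 0, 0, 0, 0, 0, 10]'

```text
t: 14.68
tool_pos: [0.62, 0.0566, 0.0856]
tool_rot: [-2.036, -2.391, 0.001]
contact_force: [-0.3, 0.2, -1.1]
opening: 0.0192
grip_force: 54.4
```

>>> jog_arm --commands '[0, 0, 0.06, 0, 0, 0, 10, 0, 0, 0.06, 0, 0, 0, 10, 0, 0, 0.03, 0, 0, 0, 10, 0, 0, 0, 0, 0, 0, 10]'

```text
t: 15.18
tool_pos: [0.6208, 0.0566, 0.0804]
tool_rot: [2.037, 2.392, -0.001]
contact_force: [-7.8, 0.7, 12.5]
opening: 0.0194
grip_force: 56.3
```

>>> jog_arm --commands '[0, 0, 0.06, 0, 0, 0, 10, 0, 0, 0, 0, 0, 0, 10]'

```text
t: 15.42
tool_pos: [0.621, 0.0565, 0.0803]
tool_rot: [-2.036, -2.392, 0.002]
contact_force: [-15.8, -0.1, 28.7]
opening: 0.019
grip_force: 58.6
```

Seated: the force rises without motion. Release and retreat, then check.

>>> jog_arm --commands '[0, 0, -0.1, 0, 0, 0, 10, 0, 0, 0, 0, 0, 0, 50, 0, 0, 0, 0, 0, 0, 50, 0, 0, 0, 0, 0, 0, 50, 0, 0, -0.5, 0, 0, 0, 50, 0, 0, -0.9, 0, 0, 0, 50, 0, 0, -0.9, 0, 0, 0, 50, -0.3, -0.9, 0, 0, 0, 0, 50, -0.3, -0.9, 0, 0, 0, 0, 50, 0, -0.9, 0, 0, 0, 0, 50, 0, 0, 0, 0, 0, 0, 50]'

```text
t: 16.8
tool_pos: [0.463, -0.0049, 0.216]
tool_rot: [-2.038, -2.389, 0.001]
contact_force: [-0.0, 0.0, 0.0]
opening: 0.05
grip_force: 0.0
```

```bash
python3 - <<'E'
from fit import *
for n in ["top","scene"]:
    im=eyes.get_image(n); W=cloud(im); save(im,n+"5.png"); print(n)
    rect(W,(.622,.054),.04,.098,.115,"freshfin")
    for i,x in enumerate((.412,.457,.547)): rect(W,(x,.334),.022,.143,.157,"probe")
    rect(W,(.511,-.32),.06,.065,.085,"spentfin")
E
python3 plan.py 457.3,334,220,90,40 547.3,334,220,90,40
```

```text
top
freshfin 122 c 622.3 53.2 LxW 43.9 20.2 long axis deg -80.76 mean [621.5838  53.1247 105.2436] zmed 0.10532560367518418
probe 45 c 412.0 334.4 LxW 16.2 15.5 long axis deg -88.11 mean [411.7921 333.923  147.6881] zmed 0.14782244305622827
probe 36 c 457.3 332.9 LxW 14.5 12.9 long axis deg -88.99 mean [457.2731 333.5909 148.3455] zmed 0.14818681182923676
probe 41 c 546.7 334.8 LxW 17.0 15.6 long axis deg -89.71 mean [545.7666 334.4615 148.0085] zmed 0.14792345712399535
spentfin 120 c 514.2 -318.3 LxW 44.7 19.8 long axis deg 79.87 mean [ 514.5404 -317.1243   74.1382] zmed 0.07443999240170729
scene
freshfin 169 c 622.8 53.0 LxW 44.3 20.5 long axis deg -81.09 mean [623.8271  51.2179 105.6134] zmed 0.10608221209204316
probe 34 c 413.7 333.1 LxW 14.7 13.5 long axis deg -85.55 mean [414.4254 332.7613 148.3205] zmed 0.1487579548073361
probe 38 c 457.5 332.8 LxW 16.6 15.8 long axis deg -88.03 mean [458.6343 333.3035 148.113 ] zmed 0.14874683045890713
probe 40 c 547.9 333.8 LxW 16.7 15.9 long axis deg 89.71 mean [548.8287 333.3257 147.8366] zmed 0.1481682334419584
spentfin 246 c 514.6 -317.6 LxW 43.8 20.8 long axis deg 78.2 mean [ 515.7809 -318.0658   74.6511] zmed 0.07507488883000268
t 16.90 pos [466.1  -4.8 217.6] yaw 9.14 open 50.1 F [ 0.7 -0.1  0.2] grip 0.0 q6 -0.33
457.3,334,220,90,40 15 rows:
 0.37, 0.05, 0, 0, 0, -0.94, 40, 0.37, 0.09, 0, 0, 0, -0.94, 40, 0.36, 0.12, 0, 0, 0, -0.94, 40, 0.34, 0.15, 0, 0, 0, -0.94, 40, 0.33, 0.18, 0, 0, 0, -0.94, 40, 0.31, 0.21, 0, 0, 0, -0.94, 40, 0.29, 0.24, 0, 0, 0, -0.94, 40, 0.26, 0.27, -0.01, 0, 0, -0.94, 40, 0.24, 0.29, 0, 0, 0, -0.94, 40, 0.21, 0.31, -0.01, 0, 0, -0.94, 40, 0.18, 0.33, 0, 0, 0, -0.94, 40, 0.15, 0.35, -0.01, 0, 0, -0.94, 40, 0.11, 0.36, 0, 0, 0, -0.94, 40, 0.08, 0.37, -0.01, 0, 0.01, -0.95, 40, 0.05, 0.38, 0, 0, 0, -0.94, 40
547.3,334,220,90,40 2 rows:
 -0.75, 0, 0, 0, 0, 0, 40, -0.75, 0, 0, 0, 0, 0, 40
total 17
```

```bash
python3 plan.py 547,334.2,200,90,40 547,334.2,115,90,40 547,334.2,115,90,40 547,334.2,235,90,5
```

```text
t 16.90 pos [466.1  -4.8 217.6] yaw 9.14 open 50.1 F [ 0.7 -0.1  0.2] grip 0.0 q6 -0.33
547,334.2,200,90,40 15 rows:
 0.36, 0.15, 0.02, 0, 0, -0.94, 40, 0.34, 0.18, 0.02, 0, 0, -0.94, 40, 0.32, 0.21, 0.02, 0, 0, -0.94, 40, 0.3, 0.24, 0.02, 0, 0, -0.94, 40, 0.28, 0.27, 0.02, 0, 0, -0.94, 40, 0.25, 0.29, 0.02, 0, 0, -0.94, 40, 0.22, 0.32, 0.02, 0, 0, -0.94, 40, 0.19, 0.34, 0.02, 0, 0, -0.94, 40, 0.16, 0.35, 0.02, 0, 0, -0.94, 40, 0.13, 0.37, 0.02, 0, 0, -0.94, 40, 0.09, 0.38, 0.02, 0, 0, -0.94, 40, 0.06, 0.38, 0.02, 0, 0, -0.94, 40, 0.02, 0.39, 0.02, 0, 0, -0.94, 40, -0.02, 0.39, 0.02, 0, 0.01, -0.95, 40, -0.06, 0.38, 0.01, 0, 0, -0.94, 40
547,334.2,115,90,40 2 rows:
 0, 0, 0.71, 0, 0, 0, 40, 0, 0, 0.71, 0, 0, 0, 40
547,334.2,115,90,40 1 rows:
 0, 0, 0, 0, 0, 0, 40
547,334.2,235,90,5 3 rows:
 0, 0, -0.67, 0, 0, 0, 5, 0, 0, -0.66, 0, 0, 0, 5, 0, 0, -0.67, 0, 0, 0, 5
total 21
```

>>> jog_arm --commands '[0.36, 0.15, 0.02, 0, 0, -0.94, 40, 0.34, 0.18, 0.02, 0, 0, -0.94, 40, 0.32, 0.21, 0.02, 0, 0, -0.94, 40, 0.3, 0.24, 0.02, 0, 0, -0.94, 40, 0.28, 0.27, 0.02, 0, 0, -0.94, 40, 0.25, 0.29, 0.02, 0, 0, -0.94, 40, 0.22, 0.32, 0.02, 0, 0, -0.94, 40, 0.19, 0.34, 0.02, 0, 0, -0.94, 40, 0.16, 0.35, 0.02, 0, 0, -0.94, 40, 0.13, 0.37, 0.02, 0, 0, -0.94, 40, 0.09, 0.38, 0.02, 0, 0, -0.94, 40, 0.06, 0.38, 0.02, 0, 0, -0.94, 40, 0.02, 0.39, 0.02, 0, 0, -0.94, 40, -0.02, 0.39, 0.02, 0, 0, -0.95, 40, -0.06, 0.38, 0, 0, 0, -0.94, 40, 0, 0, 0, 0, 0, 0, 40, 0, 0, 0, 0, 0, 0, 40]'

```text
t: 19.02
tool_pos: [0.5475, 0.3343, 0.2002]
tool_rot: [-0.001, -3.141, 0.001]
contact_force: [0.2, -0.1, -0.4]
opening: 0.0401
grip_force: 0.0
```

```bash
python3 plan.py 547,334,115,90,40; python3 - <<'E'
from fit import *
im=eyes.get_image("wrist"); W=cloud(im); save(im,"w6.png")
for x in (.412,.457,.547): rect(W,(x,.334),.022,.143,.157,"probe")
E
```

```text
t 19.02 pos [547.5 334.3 200.2] yaw 89.96 open 40.1 F [ 0.2 -0.1 -0.4] grip 0.0 q6 -1.14
547,334,115,90,40 2 rows:
 0, 0, 0.71, 0, 0, 0, 40, 0.01, 0, 0.71, -0.01, -0.01, -0.01, 40
total 2
probe 709 c 412.0 335.9 LxW 15.8 14.3 long axis deg -87.98 mean [412.2891 335.8903 148.799 ] zmed 0.149064791466289
probe 582 c 455.7 336.1 LxW 16.0 15.9 long axis deg 3.32 mean [455.5952 336.138  149.1065] zmed 0.1491297332793841
probe 411 c 545.2 336.5 LxW 16.3 15.2 long axis deg -0.18 mean [544.2598 336.4338 148.8194] zmed 0.14913859715770492
```

View pics/w6.png

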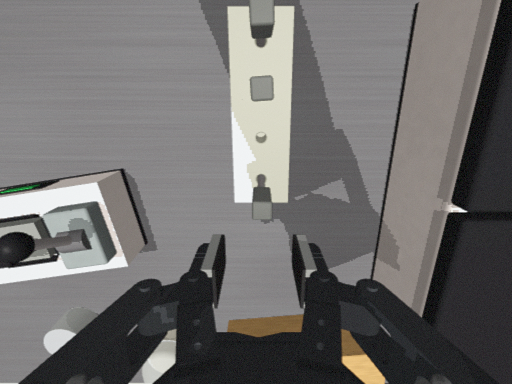

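Probe head at (262,200), in line with the fingers; I'll descend, grip and lift.

>>> jog_arm --commands '[0.01, 0, 0.7, 0, 0, 0, 40, 0, 0, 0.5, 0, 0, 0, 40, 0, 0, 0.2, 0, 0, 0, 40, 0, 0, 0, 0, 0, 0, 40, 0, 0, 0, 0, 0, 0, 5, 0, 0, 0, 0, 0, 0, 5, 0, 0, 0, 0, 0, 0, 5, 0, 0, 0, 0, 0, 0, 5]' --newtons 40

```text
t: 20.08
tool_pos: [0.5476, 0.3348, 0.1186]
tool_rot: [-0.0, 3.139, 0.002]
contact_force: [-0.1, 0.9, 5.5]
opening: 0.0155
grip_force: 43.8
```

>>> jog_arm --commands '[0, 0, -0.3, 0, 0, 0, 5, 0, 0, -0.9, 0, 0, 0, 5, 0, 0, -0.9, 0, 0, 0, 5, 0, 0, -0.3, 0, 0, 0, 5, 0, 0, 0, 0, 0, 0, 5]'

```text
t: 20.7
tool_pos: [0.5469, 0.3344, 0.2625]
tool_rot: [-0.0, 3.139, 0.001]
contact_force: [-0.4, -0.0, -0.8]
opening: 0.015
grip_force: 43.0
```

```bash
python3 plan.py 600,200,260,50,5 654.1,-149.2,260,9.1,5
```

```text
t 20.70 pos [546.9 334.4 262.5] yaw 90.01 open 15.0 F [-0.4 -0.  -0.8] grip 43.0 q6 -1.14
600,200,260,50,5 8 rows:
 -0.11, -0.28, 0.01, 0, 0, 0.87, 5, -0.13, -0.27, 0, 0, 0, 0.87, 5, -0.16, -0.26, 0.01, 0, 0, 0.87, 5, -0.18, -0.24, 0, 0, 0, 0.87, 5, -0.2, -0.22, 0.01, 0, 0, 0.88, 5, -0.22, -0.21, 0, 0.01, 0, 0.87, 5, -0.23, -0.19, 0.01, 0, 0.01, 0.88, 5, -0.25, -0.16, 0, 0.01, 0.01, 0.87, 5
654.1,-149.2,260,9.1,5 8 rows:
 -0.55, -0.49, 0, 0, 0, 0.89, 5, -0.6, -0.43, 0, 0, 0, 0.89, 5, -0.63, -0.38, 0, 0, 0, 0.89, 5, -0.66, -0.32, 0, 0, 0, 0.89, 5, -0.69, -0.26, 0, 0, 0, 0.9, 5, -0.71, -0.2, 0, 0, 0, 0.89, 5, -0.73, -0.13, 0, 0, 0, 0.9, 5, -0.73, -0.07, 0, 0, 0, 0.89, 5
total 16
```

>>> jog_arm --commands '[-0.11, -0.28, -0.1, 0, 0, 0.87, 5, -0.13, -0.27, -0.1, 0, 0, 0.87, 5, -0.16, -0.26, -0.1, 0, 0, 0.87, 5, -0.18, -0.24, 0, 0, 0, 0.87, 5, -0.2, -0.22, 0, 0, 0, 0.88, 5, -0.22, -0.21, 0, 0, 0, 0.87, 5, -0.23, -0.19, 0, 0, 0, 0.88, 5, -0.25, -0.16, 0, 0, 0, 0.87, 5, -0.55, -0.49, 0, 0, 0, 0.89, 5, -0.6, -0.43, 0, 0, 0, 0.89, 5, -0.63, -0.38, 0, 0, 0, 0.89, 5, -0.66, -0.32, 0, 0, 0, 0.89, 5, -0.69, -0.26, 0, 0, 0, 0.9, 5, -0.71, -0.2, 0, 0, 0, 0.89, 5, -0.73, -0.13, 0, 0, 0, 0.9, 5, -0.73, -0.07, 0, 0, 0, 0.89, 5, 0, 0, 0.5, 0, 0, 0, 5, 0, 0, 0.4, 0, 0, 0, 5, 0, 0, 0, 0, 0, 0, 5, 0, 0, 0, 0, 0, 0, 5]'

```text
t: 23.2
tool_pos: [0.6536, -0.149, 0.224]
tool_rot: [-2.037, -2.39, 0.001]
contact_force: [-0.5, -0.6, -0.7]
opening: 0.0155
grip_force: 43.0
```

```bash
cat > tip.py <<'E'
from fit import *
o=ctrl.get_obs(); t=o["tool_pos"]; print(t)
for n in ["scene","top"]:
    im=eyes.get_image(n); W=cloud(im); save(im,n+"t.png")
    p=W.reshape(-1,3); p=p[~np.isnan(p[:,0])]
    for a,b in ((-.106,-.07),(-.07,-.04),(-.04,-.012)):
        k=p[(np.hypot(*(p[:,:2]-t[:2]).T)<.02)&(p[:,2]>t[2]+a)&(p[:,2]<t[2]+b)]
        if len(k): print(n,a,b,len(k),np.median(k,0)*1000,k[:,2].min()*1000)
E
python3 tip.py; python3 plan.py 654.1,-149.2,200,9.1,5
```

```text
[ 0.6536 -0.149   0.224 ]
scene -0.106 -0.07 36 [ 657.147  -152.8344  136.4693] 120.13876933366419
scene -0.07 -0.04 34 [ 656.9252 -152.7205  168.5039] 154.06358362506546
scene -0.04 -0.012 19 [ 656.1686 -152.7124  193.269 ] 185.64415298560067
top -0.106 -0.07 8 [ 652.9155 -148.5497  134.0298] 125.5412454985787
top -0.07 -0.04 6 [ 653.0982 -148.072   163.5239] 154.26871288463929
top -0.04 -0.012 2 [ 653.6434 -146.9066  187.8825] 184.94488546901323
t 23.30 pos [ 654.4 -149.1  225.9] yaw 9.13 open 15.1 F [ 0.3  0.4 -1.2] grip 43.0 q6 -0.49
654.1,-149.2,200,9.1,5 1 rows:
 0, -0.01, 0.43, 0.01, 0.01, 0.01, 5
total 1
```

>>> jog_arm --commands '[-0.01, -0.01, 0.55, 0, 0, 0, 5, 0, 0, 0.4, 0, 0, 0, 5, 0, 0, 0.25, 0, 0, 0, 5, 0, 0, 0, 0, 0, 0, 5]'

```text
t: 23.8
tool_pos: [0.653, -0.1496, 0.1519]
tool_rot: [-2.037, -2.39, 0.001]
contact_force: [-0.1, 0.5, -0.8]
opening: 0.0153
grip_force: 42.8
```

Tip about 47 mm below the rim, no contact. Continuing to the floor.

>>> jog_arm --commands '[0, 0, 0.2, 0, 0, 0, 5, 0, 0, 0.1, 0, 0, 0, 5, 0, 0, 0.03, 0, 0, 0, 5, 0, 0, 0, 0, 0, 0, 5]'

```text
t: 24.3
tool_pos: [0.6537, -0.15, 0.1332]
tool_rot: [2.038, 2.39, 0.0]
contact_force: [0.8, 0.8, -0.3]
opening: 0.0154
grip_force: 42.8
```

>>> jog_arm --commands '[0, 0, 0, 0, 0, 0, 40, 0, 0, 0, 0, 0, 0, 40, 0, 0, 0, 0, 0, 0, 40, 0, 0, -0.5, 0, 0, 0, 40, 0, 0, -0.9, 0, 0, 0, 40, 0, 0, -0.5, 0, 0, 0, 40, 0, 0, 0, 0, 0, 0, 40]'

```text
t: 25.18
tool_pos: [0.6552, -0.1505, 0.2514]
tool_rot: [2.033, 2.386, 0.004]
contact_force: [-0.2, -0.2, -0.5]
opening: 0.0397
grip_force: 0.0
```

```bash
python3 plan.py 500,200,240,60,40 457.3,334.2,200,90,40; python3 - <<'E'
from fit import *
for n in ["top","scene"]:
    W=cloud(eyes.get_image(n)); rect(W,(.654,-.149),.022,.155,.175,"head"); rect(W,(.457,.334),.022,.143,.157,"probe")
E
```

```text
t 25.18 pos [ 655.2 -150.5  251.4] yaw 9.12 open 39.7 F [-0.2 -0.2 -0.5] grip 0.0 q6 -0.50
500,200,240,60,40 10 rows:
 0.62, -0.16, 0.02, 0, 0.01, -0.89, 40, 0.63, -0.11, 0.02, 0.01, 0.01, -0.89, 40, 0.64, -0.05, 0.02, 0, 0.01, -0.89, 40, 0.64, 0.01, 0.02, 0.01, 0.01, -0.89, 40, 0.63, 0.06, 0.02, 0.01, 0, -0.89, 40, 0.63, 0.12, 0.02, 0, 0, -0.89, 40, 0.61, 0.17, 0.01, 0, 0.01, -0.89, 40, 0.6, 0.23, 0.02, 0.01, 0, -0.88, 40, 0.57, 0.28, 0.01, 0, 0.01, -0.89, 40, 0.55, 0.33, 0.02, 0.01, 0, -0.88, 40
457.3,334.2,200,90,40 6 rows:
 0.29, 0.26, 0.11, 0, 0, -0.87, 40, 0.27, 0.29, 0.11, 0, 0, -0.87, 40, 0.24, 0.31, 0.11, 0, 0, -0.87, 40, 0.21, 0.33, 0.11, 0, 0, -0.88, 40, 0.18, 0.34, 0.11, 0, 0, -0.87, 40, 0.15, 0.36, 0.11, 0, 0, -0.88, 40
total 16
head 35 c 647.3 -144.5 LxW 14.6 13.8 long axis deg 2.25 mean [ 647.2675 -144.8143  161.4217] zmed 0.16147246024649797
probe 37 c 457.2 333.2 LxW 15.5 13.1 long axis deg -89.08 mean [457.1054 333.2736 148.5292] zmed 0.1484550733030735
head 81 c 648.3 -144.7 LxW 16.5 16.3 long axis deg 12.02 mean [ 648.7817 -145.3514  161.5913] zmed 0.16216051045649527
probe 37 c 458.6 333.5 LxW 16.9 15.7 long axis deg 66.19 mean [458.438  333.7251 148.0399] zmed 0.14797837027947702
```

>>> jog_arm --commands '[0.62, -0.16, 0.02, 0, 0, -0.89, 40, 0.63, -0.11, 0.02, 0, 0, -0.89, 40, 0.64, -0.05, 0.02, 0, 0, -0.89, 40, 0.64, 0.01, 0.02, 0, 0, -0.89, 40, 0.63, 0.06, 0.02, 0, 0, -0.89, 40, 0.63, 0.12, 0.02, 0, 0, -0.89, 40, 0.61, 0.17, 0, 0, 0, -0.89, 40, 0.6, 0.23, 0, 0, 0, -0.88, 40, 0.57, 0.28, 0, 0, 0, -0.89, 40, 0.55, 0.33, 0, 0, 0, -0.88, 40, 0.29, 0.26, 0.11, 0, 0, -0.87, 40, 0.27, 0.29, 0.11, 0, 0, -0.87, 40, 0.24, 0.31, 0.11, 0, 0, -0.87, 40, 0.21, 0.33, 0.11, 0, 0, -0.88, 40, 0.18, 0.34, 0.11, 0, 0, -0.87, 40, 0.15, 0.36, 0.11, 0, 0, -0.88, 40, 0, 0, 0, 0, 0, 0, 40, 0, 0, 0, 0, 0, 0, 40]'

```text
t: 27.52
tool_pos: [0.4551, 0.3339, 0.1987]
tool_rot: [-0.001, -3.14, 0.002]
contact_force: [0.3, -0.1, 0.6]
opening: 0.0401
grip_force: 0.0
```

```bash
python3 plan.py 457.3,333.8,116,90,40
```

```text
t 27.52 pos [455.1 333.9 198.7] yaw 89.96 open 40.1 F [ 0.3 -0.1  0.6] grip 0.0 q6 -1.07
457.3,333.8,116,90,40 2 rows:
 -0.02, 0, 0.69, -0.01, -0.01, 0, 40, -0.02, 0, 0.69, -0.01, -0.01, -0.01, 40
total 2
```

>>> jog_arm --commands '[-0.02, 0, 0.7, 0, 0, 0, 40, -0.02, 0, 0.5, 0, 0, 0, 40, 0, 0, 0.18, 0, 0, 0, 40, 0, 0, 0, 0, 0, 0, 40, 0, 0, 0, 0, 0, 0, 5, 0, 0, 0, 0, 0, 0, 5, 0, 0, 0, 0, 0, 0, 5, 0, 0, 0, 0, 0, 0, 5]'

```text
t: 28.52
tool_pos: [0.4589, 0.3351, 0.1189]
tool_rot: [-0.0, 3.139, 0.002]
contact_force: [-0.1, 0.7, 4.7]
opening: 0.0153
grip_force: 44.3
```

>>> jog_arm --commands '[0, 0, -0.3, 0, 0, 0, 5, 0, 0, -0.9, 0, 0, 0, 5, 0, 0, -0.9, 0, 0, 0, 5, 0, 0, -0.5, 0, 0, 0, 5, 0, 0, 0, 0, 0, 0, 5]'

```text
t: 29.15
tool_pos: [0.4589, 0.3351, 0.2775]
tool_rot: [-0.0, 3.136, 0.004]
contact_force: [-0.2, 0.7, -1.2]
opening: 0.0154
grip_force: 43.4
```

```bash
python3 plan.py 550,180,275,50,5 640.1,-60.3,275,9.1,5
```

```text
t 29.15 pos [458.9 335.1 277.5] yaw 90.02 open 15.4 F [-0.2  0.7 -1.2] grip 43.4 q6 -1.07
550,180,275,50,5 8 rows:
 -0.19, -0.32, 0.01, 0.01, 0.01, 0.87, 5, -0.22, -0.31, 0, 0, 0, 0.87, 5, -0.24, -0.29, 0.01, 0.01, 0.01, 0.87, 5, -0.27, -0.26, 0, 0, 0, 0.87, 5, -0.29, -0.24, 0.01, 0.01, 0.01, 0.88, 5, -0.31, -0.21, 0, 0, 0, 0.87, 5, -0.32, -0.19, 0.01, 0.01, 0.01, 0.88, 5, -0.34, -0.15, 0, 0, 0, 0.87, 5
640.1,-60.3,275,9.1,5 8 rows:
 -0.47, -0.26, 0, 0, 0, 0.89, 5, -0.49, -0.22, 0, 0, 0, 0.89, 5, -0.5, -0.18, 0, 0, 0, 0.89, 5, -0.52, -0.13, 0, 0, 0, 0.89, 5, -0.53, -0.09, 0, 0, 0, 0.9, 5, -0.53, -0.04, 0, 0, 0, 0.89, 5, -0.53, 0.01, 0, 0, 0, 0.9, 5, -0.53, 0.06, 0, 0, 0, 0.89, 5
total 16
```

>>> jog_arm --commands '[-0.19, -0.32, -0.2, 0, 0, 0.87, 5, -0.22, -0.31, -0.2, 0, 0, 0.87, 5, -0.24, -0.29, 0, 0, 0, 0.87, 5, -0.27, -0.26, 0, 0, 0, 0.87, 5, -0.29, -0.24, 0, 0, 0, 0.88, 5, -0.31, -0.21, 0, 0, 0, 0.87, 5, -0.32, -0.19, 0, 0, 0, 0.88, 5, -0.34, -0.15, 0, 0, 0, 0.87, 5, -0.47, -0.26, 0, 0, 0, 0.89, 5, -0.49, -0.22, 0, 0, 0, 0.89, 5, -0.5, -0.18, 0, 0, 0, 0.89, 5, -0.52, -0.13, 0, 0, 0, 0.89, 5, -0.53, -0.09, 0, 0, 0, 0.9, 5, -0.53, -0.04, 0, 0, 0, 0.89, 5, -0.53, 0.01, 0, 0, 0, 0.9, 5, -0.53, 0.06, 0, 0, 0, 0.89, 5, 0, 0, 0.7, 0, 0, 0, 5, 0, 0, 0.5, 0, 0, 0, 5, 0, 0, 0, 0, 0, 0, 5, 0, 0, 0, 0, 0, 0, 5]'

```text
t: 31.65
tool_pos: [0.6388, -0.0606, 0.2256]
tool_rot: [-2.038, -2.391, 0.0]
contact_force: [0.2, 0.3, 0.6]
opening: 0.0153
grip_force: 43.4
```

```bash
python3 tip.py; python3 plan.py 640.1,-60.3,160,9.1,5
```

```text
[ 0.6388 -0.0606  0.2256]
scene -0.106 -0.07 34 [641.776  -62.6324 139.6731] 120.90262271412855
scene -0.07 -0.04 31 [641.766  -61.9125 169.719 ] 155.93448266058775
scene -0.04 -0.012 27 [641.2756 -62.2584 197.462 ] 185.75982084961717
top -0.106 -0.07 5 [638.3492 -57.7311 137.0995] 126.62615396019905
t 31.75 pos [639.7 -60.7 227.3] yaw 9.12 open 15.0 F [ 1.4 -0.3  0.7] grip 43.4 q6 -0.37
640.1,-60.3,160,9.1,5 2 rows:
 0, 0, 0.56, 0.01, 0.01, 0, 5, 0.01, 0.01, 0.56, 0.02, 0, 0, 5
total 2
```

>>> jog_arm --commands '[0, 0, 0.55, 0, 0, 0, 5, 0, 0, 0.4, 0, 0, 0, 5, 0, 0, 0.25, 0, 0, 0, 5, 0, 0, 0, 0, 0, 0, 5]'

```text
t: 32.25
tool_pos: [0.6386, -0.0606, 0.1529]
tool_rot: [-2.037, -2.39, 0.001]
contact_force: [-0.1, -0.3, 0.2]
opening: 0.0155
grip_force: 43.4
```

>>> jog_arm --commands '[0, 0, 0.2, 0, 0, 0, 5, 0, 0, 0.1, 0, 0, 0, 5, 0, 0, 0.03, 0, 0, 0, 5, 0, 0, 0, 0, 0, 0, 5, 0, 0, 0, 0, 0, 0, 40, 0, 0, 0, 0, 0, 0, 40, 0, 0, 0, 0, 0, 0, 40, 0, 0, -0.5, 0, 0, 0, 40, 0, 0, -0.9, 0, 0, 0, 40, 0, 0, -0.5, 0, 0, 0, 40, 0, 0, 0, 0, 0, 0, 40]'

```text
t: 33.62
tool_pos: [0.6407, -0.061, 0.2518]
tool_rot: [2.034, 2.386, 0.005]
contact_force: [0.1, 0.1, -0.3]
opening: 0.0396
grip_force: 0.0
```

```bash
python3 plan.py 500,200,240,60,40 412.5,334,200,90,40; python3 - <<'E'
from fit import *
for n in ["top","scene"]:
    W=cloud(eyes.get_image(n)); rect(W,(.64,-.06),.022,.155,.175,"head"); rect(W,(.412,.334),.022,.143,.157,"probe")
E
```

```text
t 33.62 pos [640.7 -61.  251.8] yaw 9.11 open 39.6 F [ 0.1  0.1 -0.3] grip 0.0 q6 -0.37
500,200,240,60,40 10 rows:
 0.47, -0.16, 0.02, 0.01, 0.01, -0.89, 40, 0.48, -0.12, 0.02, 0, 0, -0.89, 40, 0.49, -0.08, 0.02, 0.01, 0.01, -0.89, 40, 0.49, -0.03, 0.02, 0, 0, -0.89, 40, 0.49, 0.01, 0.02, 0.01, 0.01, -0.89, 40, 0.49, 0.05, 0.02, 0, 0, -0.89, 40, 0.49, 0.1, 0.02, 0.01, 0.01, -0.89, 40, 0.47, 0.14, 0.02, 0, 0, -0.88, 40, 0.46, 0.18, 0.01, 0.01, 0.01, -0.89, 40, 0.45, 0.22, 0.02, 0, 0, -0.88, 40
412.5,334,200,90,40 6 rows:
 0.4, 0.2, 0.11, 0, 0, -0.87, 40, 0.38, 0.23, 0.11, 0, 0, -0.87, 40, 0.35, 0.27, 0.11, 0, 0, -0.87, 40, 0.33, 0.3, 0.11, 0, 0, -0.88, 40, 0.3, 0.32, 0.11, 0, 0, -0.87, 40, 0.28, 0.35, 0.11, 0, 0, -0.88, 40
total 16
head 32 c 638.0 -51.8 LxW 15.3 12.9 long axis deg 4.54 mean [637.9266 -51.1425 161.6315] zmed 0.1611914611606401
probe 44 c 412.1 333.9 LxW 16.6 15.4 long axis deg -88.61 mean [411.6592 333.6177 148.3706] zmed 0.14853141325129054
head 70 c 639.1 -52.5 LxW 16.8 15.7 long axis deg -76.66 mean [639.8317 -53.6568 161.4118] zmed 0.16238124044788071
probe none
```

>>> jog_arm --commands '[0.47, -0.16, 0.02, 0, 0, -0.89, 40, 0.48, -0.12, 0.02, 0, 0, -0.89, 40, 0.49, -0.08, 0.02, 0, 0, -0.89, 40, 0.49, -0.03, 0.02, 0, 0, -0.89, 40, 0.49, 0.01, 0.02, 0, 0, -0.89, 40, 0.49, 0.05, 0.02, 0, 0, -0.89, 40, 0.49, 0.1, 0.02, 0, 0, -0.89, 40, 0.47, 0.14, 0.02, 0, 0, -0.88, 40, 0.46, 0.18, 0, 0, 0, -0.89, 40, 0.45, 0.22, 0, 0, 0, -0.88, 40, 0.4, 0.2, 0.11, 0, 0, -0.87, 40, 0.38, 0.23, 0.11, 0, 0, -0.87, 40, 0.35, 0.27, 0.11, 0, 0, -0.87, 40, 0.33, 0.3, 0.11, 0, 0, -0.88, 40, 0.3, 0.32, 0.11, 0, 0, -0.87, 40, 0.28, 0.35, 0.11, 0, 0, -0.88, 40, 0, 0, 0, 0, 0, 0, 40, 0, 0, 0, 0, 0, 0, 40]'

```text
t: 35.98
tool_pos: [0.4102, 0.3337, 0.197]
tool_rot: [-0.001, -3.14, 0.002]
contact_force: [-0.3, -0.2, 0.3]
opening: 0.0397
grip_force: 0.0
```

```bash
python3 plan.py 412.7,334,116,90,40
```

```text
t 35.98 pos [410.2 333.7 197. ] yaw 89.96 open 39.7 F [-0.3 -0.2  0.3] grip 0.0 q6 -1.03
412.7,334,116,90,40 2 rows:
 -0.02, 0, 0.68, -0.01, -0.01, 0, 40, -0.02, 0.01, 0.67, -0.01, -0.01, -0.01, 40
total 2
```

>>> jog_arm --commands '[-0.02, 0, 0.7, 0, 0, 0, 40, -0.01, 0, 0.45, 0, 0, 0, 40, 0, 0, 0.18, 0, 0, 0, 40, 0, 0, 0, 0, 0, 0, 40, 0, 0, 0, 0, 0, 0, 5, 0, 0, 0, 0, 0, 0, 5, 0, 0, 0, 0, 0, 0, 5, 0, 0, 0, 0, 0, 0, 5]'

```text
t: 36.98
tool_pos: [0.4131, 0.335, 0.12]
tool_rot: [-0.0, 3.139, 0.002]
contact_force: [0.3, -0.2, 6.0]
opening: 0.015
grip_force: 44.4
```

>>> jog_arm --commands '[0, 0, -0.3, 0, 0, 0, 5, 0, 0, -0.9, 0, 0, 0, 5, 0, 0, -0.9, 0, 0, 0, 5, 0, 0, -0.5, 0, 0, 0, 5, 0, 0, 0, 0, 0, 0, 5]'

```text
t: 37.6
tool_pos: [0.4132, 0.335, 0.2786]
tool_rot: [-0.0, 3.137, 0.004]
contact_force: [-0.1, -0.6, -0.7]
opening: 0.0153
grip_force: 43.6
```

```bash
python3 plan.py 500,150,310,50,5 646.9,-104.8,310,9.1,5
```

```text
t 37.60 pos [413.2 335.  278.6] yaw 90.02 open 15.3 F [-0.1 -0.6 -0.7] grip 43.6 q6 -1.03
500,150,310,50,5 8 rows:
 -0.18, -0.39, -0.07, 0.01, 0, 0.87, 5, -0.21, -0.37, -0.06, 0.01, 0.01, 0.87, 5, -0.25, -0.35, -0.07, 0, 0.01, 0.87, 5, -0.27, -0.32, -0.06, 0, 0, 0.87, 5, -0.3, -0.3, -0.07, 0.01, 0, 0.88, 5, -0.33, -0.27, -0.06, 0.01, 0.01, 0.87, 5, -0.35, -0.24, -0.07, 0, 0.01, 0.88, 5, -0.37, -0.22, -0.06, 0, 0, 0.87, 5
646.9,-104.8,310,9.1,5 8 rows:
 -0.58, -0.21, 0, 0, 0, 0.89, 5, -0.59, -0.16, 0, 0, 0, 0.89, 5, -0.6, -0.1, 0, 0, 0, 0.89, 5, -0.61, -0.05, 0, 0, 0, 0.89, 5, -0.61, 0, 0, 0, 0, 0.9, 5, -0.61, 0.06, 0, 0, 0, 0.89, 5, -0.6, 0.11, 0, 0, 0, 0.9, 5, -0.59, 0.17, 0, 0, 0, 0.89, 5
total 16
```

>>> jog_arm --commands '[-0.18, -0.39, -0.07, 0, 0, 0.87, 5, -0.21, -0.37, -0.06, 0, 0, 0.87, 5, -0.25, -0.35, -0.07, 0, 0, 0.87, 5, -0.27, -0.32, -0.06, 0, 0, 0.87, 5, -0.3, -0.3, -0.07, 0, 0, 0.88, 5, -0.33, -0.27, -0.06, 0, 0, 0.87, 5, -0.35, -0.24, -0.07, 0, 0, 0.88, 5, -0.37, -0.22, -0.06, 0, 0, 0.87, 5, -0.58, -0.21, 0, 0, 0, 0.89, 5, -0.59, -0.16, 0, 0, 0, 0.89, 5, -0.6, -0.1, 0, 0, 0, 0.89, 5, -0.61, -0.05, 0, 0, 0, 0.89, 5, -0.61, 0, 0, 0, 0, 0.9, 5, -0.61, 0.06, 0, 0, 0, 0.89, 5, -0.6, 0.11, 0, 0, 0, 0.9, 5, -0.59, 0.17, 0, 0, 0, 0.89, 5, 0, 0, 0, 0, 0, 0, 5, 0, 0, 0.6, 0, 0, 0, 5, 0, 0, 0.5, 0, 0, 0, 5, 0, 0, 0, 0, 0, 0, 5]'

```text
t: 40.1
tool_pos: [0.643, -0.1037, 0.2346]
tool_rot: [-2.031, -2.385, 0.006]
contact_force: [-0.1, 0.2, 0.3]
opening: 0.0154
grip_force: 43.6
```

```bash
python3 tip.py; python3 plan.py 646.9,-104.8,160,9.1,5
```

```text
[ 0.643  -0.1037  0.2346]
scene -0.106 -0.07 37 [ 645.5892 -106.3845  149.1094] 129.64887603437214
scene -0.07 -0.04 31 [ 645.8673 -105.7163  181.3925] 165.31765074627003
scene -0.04 -0.012 21 [ 645.0211 -105.8309  205.3567] 195.6463383589545
top -0.106 -0.07 7 [ 642.048  -102.5765  146.9687] 138.36612790195645
top -0.07 -0.04 4 [ 642.722  -100.7793  176.2206] 173.3994627648664
t 40.20 pos [ 645.5 -104.5  239.7] yaw 9.17 open 15.2 F [ 0.1 -0.7  0.1] grip 43.6 q6 -0.43
646.9,-104.8,160,9.1,5 2 rows:
 0, 0.01, 0.66, 0, 0, 0.01, 5, -0.01, 0.01, 0.67, -0.01, -0.01, 0, 5
total 2
```

>>> jog_arm --commands '[0, 0.01, 0.3, 0, 0, 0, 5, 0, 0, 0, 0, 0, 0, 5, 0, 0, 0, 0, 0, 0, 5]'

```text
t: 40.58
tool_pos: [0.6466, -0.1051, 0.2219]
tool_rot: [2.038, 2.391, 0.0]
contact_force: [-0.1, -0.4, -0.2]
opening: 0.0154
grip_force: 43.6
```

```bash
python3 tip.py; python3 plan.py 646.9,-104.8,160,9.1,5
```

```text
[ 0.6466 -0.1051  0.2219]
scene -0.106 -0.07 33 [ 650.0795 -107.5921  133.6258] 117.08549829512683
scene -0.07 -0.04 27 [ 649.3602 -107.5175  168.2432] 153.1111455888291
scene -0.04 -0.012 22 [ 648.8032 -106.8895  192.7338] 182.45146107574263
top -0.106 -0.07 6 [ 644.7356 -103.7524  134.6422] 121.2816497827569
top -0.07 -0.04 3 [ 645.7768 -101.803   164.5974] 156.16332383387888
t 40.67 pos [ 646.8 -105.2  222.4] yaw 9.11 open 15.3 F [ 0.3  0.6 -0.3] grip 43.6 q6 -0.43
646.9,-104.8,160,9.1,5 2 rows:
 0, 0, 0.52, 0, 0, 0, 5, 0.01, 0, 0.52, 0.01, 0, 0, 5
total 2
```

>>> jog_arm --commands '[0, 0, 0.5, 0, 0, 0, 5, 0, 0, 0.35, 0, 0, 0, 5, 0, 0, 0.25, 0, 0, 0, 5, 0, 0, 0, 0, 0, 0, 5]'

```text
t: 41.18
tool_pos: [0.6455, -0.1048, 0.1538]
tool_rot: [-2.036, -2.389, 0.002]
contact_force: [-0.2, -0.2, -0.9]
opening: 0.0151
grip_force: 43.6
```

>>> jog_arm --commands '[0, 0, 0.2, 0, 0, 0, 5, 0, 0, 0.1, 0, 0, 0, 5, 0, 0, 0.03, 0, 0, 0, 5, 0, 0, 0, 0, 0, 0, 5, 0, 0, 0, 0, 0, 0, 40, 0, 0, 0, 0, 0, 0, 40, 0, 0, 0, 0, 0, 0, 40, 0, 0, -0.5, 0, 0, 0, 40, 0, 0, -0.9, 0, 0, 0, 40, 0, 0, -0.8, 0, 0, 0, 40, 0, -0.9, 0, 0, 0, 0, 40, 0, -0.9, 0, 0, 0, 0, 40, 0, -0.9, 0, 0, 0, 0, 40, 0, 0, 0, 0, 0, 0, 5, 0, 0, 0, 0, 0, 0, 5]'

```text
t: 43.05
tool_pos: [0.4869, -0.1308, 0.2685]
tool_rot: [2.037, 2.39, 0.001]
contact_force: [-0.3, -0.3, 0.7]
opening: 0.0054
grip_force: 0.0
```

```bash
python3 - <<'E'
from fit import *
for n in ["top","scene"]:
    im=eyes.get_image(n); W=cloud(im); save(im,n+"7.png"); print(n)
    for c in [(.65,-.147),(.6465,-.1),(.639,-.055)]: rect(W,c,.025,.155,.175,"head")
    rect(W,(.622,.054),.04,.098,.115,"freshfin")
    rect(W,(.511,-.32),.06,.065,.085,"spentfin")
    rect(W,(.58,.126),.04,.135,.17,"ball")
    rect(W,(.439,-.148),.05,.062,.08,"jar")
a=cv2.imread("pics/scene7.png"); cv2.imwrite("pics/s7.png",cv2.resize(a[50:370,90:400],None,fx=1.8,fy=1.8))
E
python3 plan.py
```

```text
top
head 39 c 647.9 -144.3 LxW 15.9 15.5 long axis deg 12.1 mean [ 647.5928 -143.781   161.5316] zmed 0.16173231688850165
head 38 c 644.6 -96.3 LxW 16.0 14.6 long axis deg 19.18 mean [644.3023 -96.8951 161.7266] zmed 0.1619361721352765
head 39 c 638.8 -52.3 LxW 15.5 15.4 long axis deg 12.9 mean [638.1888 -52.3819 161.7218] zmed 0.1619754852211015
freshfin 120 c 621.9 53.3 LxW 43.9 20.3 long axis deg -79.54 mean [621.5859  53.1261 105.4202] zmed 0.1054660489855021
spentfin none
ball 75 c 580.6 126.4 LxW 23.9 22.1 long axis deg -43.97 mean [580.2842 126.117  153.1473] zmed 0.1539339959224475
jar 82 c 429.6 -155.0 LxW 32.6 23.8 long axis deg -23.34 mean [ 430.5301 -153.3676   68.7041] zmed 0.06856120757326556
scene
head 82 c 648.0 -144.1 LxW 17.0 16.8 long axis deg -78.24 mean [ 648.8227 -145.516   161.722 ] zmed 0.16254065326036105
head 73 c 645.5 -96.8 LxW 17.1 15.4 long axis deg -80.12 mean [646.0391 -98.1416 162.0374] zmed 0.16265170968827547
head 70 c 639.0 -52.8 LxW 16.5 16.2 long axis deg 10.91 mean [639.8424 -53.7345 161.5364] zmed 0.16214840320286694
freshfin 168 c 622.9 53.4 LxW 45.1 19.9 long axis deg -80.9 mean [623.8484  51.1377 105.6882] zmed 0.10607651041410032
spentfin 249 c 514.6 -317.6 LxW 43.6 20.8 long axis deg 77.25 mean [ 515.8123 -317.9681   74.3652] zmed 0.07496506387498358
ball 103 c 582.4 126.0 LxW 22.7 21.2 long axis deg 35.68 mean [583.6789 123.8292 151.7753] zmed 0.15275588745983704
jar 297 c 438.6 -147.9 LxW 44.3 42.7 long axis deg 38.56 mean [ 439.6965 -148.3219   69.2221] zmed 0.06938146961862546
t 43.15 pos [ 487.5 -130.8  268.4] yaw 9.14 open 4.8 F [0.1 0.3 0. ] grip 0.0 q6 -0.57
total 0
```

View pics/s7.png

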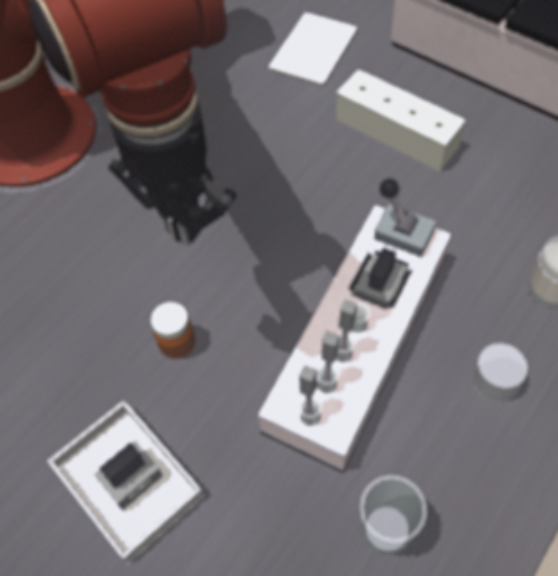

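All three probes are seated and fresh is home; spent stands in the tray. The lever goes next.

```bash
python3 plan.py 522.5,116.8,230,9.1,0 522.5,116.8,130,9.1,0
```

```text
t 43.15 pos [ 487.5 -130.8  268.4] yaw 9.14 open 4.8 F [0.1 0.3 0. ] grip 0.0 q6 -0.57
522.5,116.8,230,9.1,0 5 rows:
 0.8, 0.25, 0.13, 0, 0, 0, 0, 0.8, 0.25, 0.13, 0, 0, 0, 0, 0.79, 0.24, 0.13, 0, 0, 0, 0, 0.8, 0.25, 0.12, 0, 0, 0, 0, 0.79, 0.24, 0.13, 0.01, 0, 0.01, 0
522.5,116.8,130,9.1,0 2 rows:
 0, 0, 0.83, 0, 0, 0, 0, 0, 0, 0.84, 0, 0, 0, 0
total 7
```

>>> jog_arm --commands '[0.8, 0.25, 0.13, 0, 0, 0, 0, 0.8, 0.25, 0.13, 0, 0, 0, 0, 0.79, 0.24, 0.13, 0, 0, 0, 0, 0.8, 0.25, 0.12, 0, 0, 0, 0, 0.79, 0.24, 0.13, 0, 0, 0, 0, 0, 0, 0.83, 0, 0, 0, 0, 0, 0, 0.84, 0, 0, 0, 0, 0, 0, 0, 0, 0, 0, 0, 0, 0, 0, 0, 0, 0, 0]'

```text
t: 44.28
tool_pos: [0.5232, 0.1171, 0.1312]
tool_rot: [2.037, 2.39, 0.003]
contact_force: [0.7, 0.5, 0.9]
opening: -0.0003
grip_force: 0.0
```

>>> jog_arm --commands '[0, 0.3, 0, 0, 0, 0, 0, 0, 0.3, 0, 0, 0, 0, 0, 0, 0.3, 0, 0, 0, 0, 0, 0, 0.2, 0, 0, 0, 0, 0, 0, 0.2, 0, 0, 0, 0, 0, 0, 0, 0, 0, 0, 0, 0]'

```text
t: 45.02
tool_pos: [0.5997, 0.1292, 0.1301]
tool_rot: [2.037, 2.39, 0.002]
contact_force: [-0.0, 1.2, 0.0]
opening: -0.0002
grip_force: 0.0
```

```bash
python3 plan.py; python3 - <<'E'
from fit import *
W=cloud(eyes.get_image("scene")); rect(W,(.615,.131),.05,.135,.17,"ball")
E
```

```text
t 45.02 pos [599.7 129.2 130.1] yaw 9.10 open -0.2 F [-0.   1.2  0. ] grip 0.0 q6 -0.07
total 0
ball 202 c 614.7 127.9 LxW 55.1 19.7 long axis deg 13.52 mean [615.0273 124.2656 153.3687] zmed 0.15366150276018492
```

>>> jog_arm --commands '[0, 0.15, 0, 0, 0, 0, 0, 0, 0.12, 0, 0, 0, 0, 0, 0, 0, 0, 0, 0, 0, 0]'

```text
t: 45.45
tool_pos: [0.615, 0.1317, 0.1292]
tool_rot: [2.038, 2.391, 0.0]
contact_force: [0.1, 0.6, -0.4]
opening: 0.0002
grip_force: 0.0
```

>>> jog_arm --commands '[0, 0.07, 0, 0, 0, 0, 0, 0, 0, 0, 0, 0, 0, 0]'

```text
t: 45.7
tool_pos: [0.6165, 0.132, 0.129]
tool_rot: [-2.035, -2.388, 0.008]
contact_force: [-9.4, -2.5, 3.8]
opening: -0.0001
grip_force: 4.8
```

End stop felt (10 N). I'll back off and check.

>>> jog_arm --commands '[0, -0.4, 0, 0, 0, 0, 0, 0, -0.9, 0, 0, 0, 0, 0, 0, -0.9, -0.3, 0, 0, 0, 0, 0, -0.6, -0.9, 0, 0, 0, 0, 0, -0.6, -0.9, 0, 0, 0, 0, 0, 0, 0, 0, 0, 0, 0, 0, 0, 0, 0, 0, 0, 0]'

```text
t: 46.58
tool_pos: [0.4201, 0.1005, 0.2515]
tool_rot: [2.037, 2.39, 0.002]
contact_force: [-0.9, -0.5, -0.1]
opening: 0.0001
grip_force: 0.0
```

```bash
python3 - <<'E'
from fit import *
for n in ["top","scene"]:
    im=eyes.get_image(n); W=cloud(im); save(im,n+"8.png"); print(n)
    for c in [(.65,-.147),(.6465,-.1),(.639,-.055)]: rect(W,c,.025,.155,.175,"head")
    rect(W,(.622,.054),.04,.098,.115,"freshfin")
    rect(W,(.511,-.32),.06,.065,.085,"spentfin")
    rect(W,(.645,.137),.05,.135,.17,"ball")
    rect(W,(.439,-.148),.05,.062,.08,"jar")
a=cv2.imread("pics/scene8.png"); cv2.imwrite("pics/s8.png",cv2.resize(a[50:370,90:400],None,fx=1.8,fy=1.8))
E
python3 plan.py
```

```text
top
head 40 c 647.1 -143.7 LxW 16.0 15.2 long axis deg -87.52 mean [ 647.7247 -143.7969  161.766 ] zmed 0.16185236307483025
head 40 c 644.6 -96.3 LxW 15.7 15.5 long axis deg 19.05 mean [644.4447 -96.6683 161.4412] zmed 0.16152536303896164
head 39 c 638.9 -52.3 LxW 15.6 15.3 long axis deg 12.94 mean [638.3698 -52.5257 161.444 ] zmed 0.16163335998287665
freshfin 124 c 619.6 53.0 LxW 43.5 19.8 long axis deg -80.33 mean [619.3314  52.8853 105.2283] zmed 0.10563746063966284
spentfin 121 c 514.6 -318.7 LxW 46.1 20.1 long axis deg 78.65 mean [ 514.341  -317.1366   73.9077] zmed 0.0742865660533032
ball 77 c 641.7 136.6 LxW 23.8 23.4 long axis deg -67.17 mean [641.2151 136.3238 150.2212] zmed 0.15059127676986472
jar 200 c 438.7 -147.9 LxW 42.6 42.0 long axis deg -88.75 mean [ 438.1506 -147.8524   68.535 ] zmed 0.06859018149852925
scene
head 80 c 648.3 -144.3 LxW 16.6 16.0 long axis deg -80.33 mean [ 648.6931 -145.3976  161.6668] zmed 0.1619797075054617
head 74 c 645.2 -96.9 LxW 17.4 15.6 long axis deg -76.7 mean [645.8095 -98.0223 162.1124] zmed 0.16264663925200057
head 68 c 639.1 -52.4 LxW 16.7 15.6 long axis deg -79.08 mean [639.6159 -53.5508 161.5272] zmed 0.1620114119472731
freshfin 173 c 620.2 52.7 LxW 45.1 20.5 long axis deg -81.65 mean [621.2859  51.1383 105.4621] zmed 0.10606822549342321
spentfin 250 c 514.7 -317.7 LxW 43.5 20.2 long axis deg 77.38 mean [ 515.9359 -318.0428   74.5059] zmed 0.07501290382333853
ball 106 c 643.1 136.5 LxW 23.9 22.0 long axis deg -10.91 mean [644.4901 133.4279 149.4964] zmed 0.14991124824199725
jar 294 c 438.0 -147.5 LxW 44.3 43.1 long axis deg -9.61 mean [ 439.5098 -148.2468   68.9564] zmed 0.06914588717721093
t 46.67 pos [419.6 100.5 249.6] yaw 9.11 open 0.1 F [ 0.1  0.4 -0.2] grip 0.0 q6 -0.10
total 0
```

View pics/s8.png

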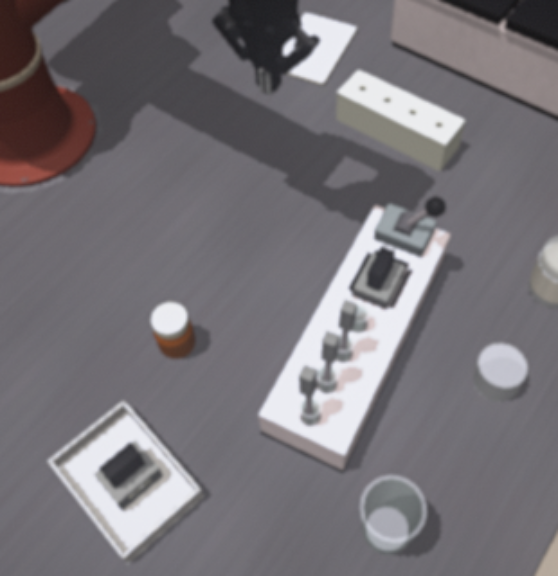

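The ball at (435,206) is now over to the rear. It travelled 62 mm to its stop, so the lever is above 0.9 rad even if it started at 0. Fresh is still down and within clearance, the probes are in, and spent and the jar are in place. Handing in.

```bash
python3 -c "
from h import *
print(job.finish_job())"
```

```text
the job is handed in; nothing more can be done
None
```

I handed the job in at about 47 s of the 210 s, and no verdict came back. By the last camera check, the spent module stands in the tray, the charged one is home in the socket, three thermometers are in vials 0 to 2, the lever is over to the rear, and the jar has not moved.

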